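Turn the oatcake on the griddle, cover it and switch off

ROBOT

A 6-joint arm with a two-finger parallel gripper is mounted at the origin on the work surface. World frame = base frame: x ahead of the robot, y to its left, z up, the work surface at z = 0. Lengths are in m, angles in rad, forces in N, time in s.
With the tool pointing down it reaches from about 0.35 to 0.95 m from the base axis. Payload 17.4 kg.
Tool frame: the origin (TCP) lies on the centre line of the jaws, within the pads' length; the fingertips stand 19 mm ahead of it and the grasp point (between the pads) is the TCP (nose_length is the distance from the TCP to the fingertips, in m); z points along the fingers, y is the direction in which the jaws open and shut (so a half turn about z gives the same grasp; the last joint's range is limited). The gripper opens to 93 mm and grips with 3 to 60 N. Pads are 15 mm wide; open, the fingers measure 128 mm over their backs; the gripper's body (75 mm by 188 mm) begins 65 mm behind the grasp point.
Start: joints at [-1.336, 0.116, 1.442, -0, 1.584, -0.038], TCP at [0.182, -0.65, 0.238] pointing down, gripper open.
Joint ranges: [-2.83, 2.83], [-0.83, 2.19], [0.07, 2.5], [-1.14, 4.28], [0.01, 3], [-2.97, 2.97]. Speed limits (rad/s): [1.89, 1.89, 2.22, 3.14, 3.14, 3.14].

INTERFACE

Orientations are given as [roll, pitch, yaw] about the fixed x, y, z axes, in that order (R = Rz(yaw) Ry(pitch) Rx(roll)).
In Python, from cell import read_state, get_image, close_job, nose_length gives the robot as it stands.
- The arm moves only by the tool send_rows, never from a script. Its argument "commands" is a list of rows, each an object with "dr": the turn, a rotation vector about the world's x, y, z in rad, a list of three; "dp": the shift along the world's x, y, z in mm, a list of three; "jaw": the closure in counts, from 0 (fully open) to 255 (shut). A call has 1 to 5 rows; each row is the pose to reach, as a shift and turn from the pose commanded when the call began; what a row does not reach only later rows make up. A row lasts 1/12 s, in which the tool goes at most 41.7 mm and 7.16 degrees, less where a joint would pass 70% of its speed; a pose out of reach is approached as far as the arm can. A call with a gripper value outside its range is refused whole. The fingers move at their own pace and stop on an object; the grip force is fixed at half the most. Time passes only in rows, so rows that repeat a pose let the fingers close. It gives the time, the measured TCP pose, the force and the opening at its end, in the units of the state.
- read_state(): the state, without advancing time (a new reading comes with each control period).
- get_image(name): name is "side" or "top" or "wrist"; returns a dict with "frame" (420x560x3 uint8, red, green, blue), "range_z" (420x560 float32, m along the optical axis (not along the pixel's ray), 0 where there is no reading), "intrinsics" (3x3 intrinsics, pixels), "R" (3x3) and "t" (3): a world point X has camera coordinates R X + t. Camera axes: x right, y down, z forward; pixel columns grow to the right and rows downward; lengths in m; the calibration is good to about 2 mm. A picture is of the moment at which its call begins.
- close_job(): hands the job in, once; it reports no verdict.
The state is a dict: "time_s": time; "qpos": joint angles; "joint_velocities": joint speeds; "joint_torque": joint torques, N m; "eef_pos": TCP position; "ee_rot": TCP orientation; "force": force on the tool from outside, world axes, zero at the start; "torque": the same for the moment, N m; "finger_gap": finger opening in m.
Only numpy, scipy, OpenCV 4.12 (cv2) and the standard library are available. Lean on these libraries where they do the work, as an engineer would, in place of code of your own. Each camera call takes 0.05 s, during which the arm holds its last target.

TASK

Turn over the oatcake on the griddle using the turner, without touching the oatcake with the gripper, so that its scored face lies flat on the griddle plate. Then lay the turner back on its rest as it was, set the aluminium dome flat on the plate over the oatcake, and turn the griddle's dial back to off; leave the mug, the radio and the roll of tape where they are.

Things in the scene. Friction and masses are not known exactly. Their poses are not given: they have to be found in the camera images.
- griddle: Electric tabletop griddle, steel, 270 (x) x 350 (y) mm, fixed; origin at the centre of its underside on the table, x away from the robot at yaw 0, y to the left. The dark flat plate is 250 (x) x 280 (y) mm, its top 65 mm above the origin, and has no rim at the front and sides; a steel splash guard 25 mm high runs along its whole back edge, its inner face at x = +115 mm. On the right (y from -175 to -110 mm) is a deck 55 mm high that carries the dial.
- plate_center (a point): Centre of the plate's top surface, axes as the griddle's (griddle x 0, y +30, z 65 mm).
- oatcake_center (a point): Centre of a hard oat biscuit, 84 mm across, 14 thick, 80 g; its faces are 68 mm flats with a 3.5 mm high bevel round them. One face has a scored cross; z points out of it (up at the start, lying on the plate). Friction is about 0.6: pushed, it slides along the plate until the guard stops it, and slides off a blade tilted over 30 degrees unless its low edge stands on the plate.
- turner_blade (a point): Turner (griddle spatula), 160 g, balanced about 60 mm behind this point, which is the centre of the underside of its flat steel blade (76 long in x, 74 wide in y, 2 mm thick). x points along the blade away from the handle, z up out of the blade. At the start it lies on its rest, blade flat on the dish and handle in the saddle.
- turner_grip (a point): Middle of the turner's straight black handle, 130 mm behind and 48 mm above turner_blade, axes as the blade's. The handle is parallel to the blade (along x), 130 mm long and regular eight-sided, 22 mm across flats, with flats facing sideways, up, and at 45 degrees, so it can be gripped from straight above or tilted 45 degrees to either side. On the rest it is 62 mm above the table.
- rest: White ceramic turner rest, fixed; origin on the table. A dish 188 x 120 mm, bed 14 mm high with a 5 mm rim along the sides and far end (110 mm between the side rims), and a forked saddle 12 mm thick at x = -12 mm that carries the handle, 40 mm between its two 13 mm horns.
- rest_bed (a point): Point on the rest's bed (75 mm in +x of its origin, 14 mm up) over which turner_blade lies when the turner is properly on its rest, x of both then pointing the same way.
- dome_knob (a point): Centre of the black knob (32 mm across, 24 mm high) on top of a round aluminium dome, 150 mm across outside, about 144 mm inside at the open rim, 55 mm high without the knob, 250 g; the rim is 85 mm below this point. At the start it stands on the table.
- dial_grip (a point): On the dial's axis, at the height to grip, 92 mm above the table; fixed, its axes turn with the dial. The dial has a straight bar grip 38 mm long and 14 mm thick, from 67 to 99 mm above the table, with a white pointer at one end.
- dial (a joint): Dial angle in rad, 0 = off, where it meets its stop with the bar along the griddle's x and the pointer towards the griddle's front; it grows as the dial is turned clockwise seen from above, so it is turned counter-clockwise to switch off. Light friction holds it where it is left.
- mug: White mug, 80 mm across, 92 mm high, origin under its centre; stays where it is.
- tape: Roll of grey tape lying flat, 92 mm across, 48 mm high, hole 62 mm, origin under its centre; stays where it is.
- radio: Black hand-held radio lying flat, 115 x 56 x 34 mm with a 130 mm aerial in its +x direction, origin under its body's centre; stays where it is.
Mind the look-alikes: they are no part of the job. What is meant by the part that bears dome_knob is not brown, and is the larger of those in its own colour. There is more than one size of the part that bears oatcake_center; the job needs the smaller.

How it is judged:
On the way, in this order (a step that is already met when the one before it is completed fails the run):
1. the turner is lifted off its rest (distance between turner_blade and rest_bed above 0.06 m and angle between oatcake_center's own z axis and vertical below 0.3 rad), for 0.1 s.
2. the turner tips the oatcake up (angle between oatcake_center's own z axis and vertical between 0.4 and 2.4 rad and contact force between turner and oatcake above 0.03 N), for 0.04 s.
3. the oatcake lies flat on the plate, scored face down (angle between oatcake_center's own z axis and vertical above 2.9 rad and z of oatcake_center in the frame of griddle between 0.068 and 0.077 m), for 0.2 s.
At the end, for the whole second after the job is handed in: Oatcake flat on the plate, scored face down; turner released level on its rest, blade within 20 mm and 0.25 rad of its place; dome level with its rim on the plate, within 30 mm of centred over the oatcake; dial within 0.12 rad of off; all at rest (all of step 3 and horizontal distance between turner_blade and rest_bed below 0.02 m and z of turner_blade in the frame of rest between 0.009 and 0.021 m and angle between turner_blade's own z axis and vertical below 0.12 rad and angle between the x axis of turner_blade and the x axis of rest, either way round below 0.25 rad and linear speed of each of turner, dome below 0.02 m/s and horizontal distance between dome_knob and oatcake_center below 0.03 m and angle between dome_knob's own z axis and vertical below 0.05 rad and z of dome_knob in the frame of griddle between 0.146 and 0.154 m and value of joint dial below 0.12 rad); the robot touches nothing.
It fails at once if the gripper or arm touches the oatcake (contact force between any of the fingers, the arm and oatcake above 0.3 N).
It fails at once if the mug, the tape or the radio is shifted by more than 30 mm (distance of any of mug, tape, radio from where it was at the start of the episode above 0.03 m).
It also fails if it takes over 72 s, if anything falls off the work surface, if the arm or the gripper's body presses on something with over 40 N, if the wrist force passes 120 N, or if a joint passes its speed limit or range.

## Working session

There is one attempt and no reset: what is moved stays moved. The work goes in short steps, Python scripts to look and compute and a tool call to move; the robot and the scene stay as the last step left them, time stands still between calls to the robot, and variables do not carry over. Pictures are saved under pics/ and viewed, and the job is handed in when it is done.

Besides the shell and the picture viewer there is one more tool, called after "Emit:" as name([rows], argument=value, ...), one row to a line, values as JSON. send_rows: Moves the arm, as the interface text tells. Its arguments: {"type":"object","properties":{"commands":{"type":"array"}},"required":["commands"]}

```bash
ls; mkdir -p pics
cat > h.py <<'E'
import numpy as np, cv2
from cell import read_state, get_image
def snap(n,f):
    d=get_image(n); cv2.imwrite(f'pics/{f}.png',d['frame'][:,:,::-1]); np.savez(f'pics/{f}.npz',**d); return d
def load(f): return dict(np.load(f'pics/{f}.npz'))
def world(d,u,v,z=None):
    K,R,t=d['intrinsics'],d['R'],d['t']
    r=np.linalg.inv(K)@np.array([u,v,1.])
    if z is None:
        s=float(d['range_z'][int(v),int(u)]); return R.T@(r*s-t)
    o=-R.T@t; w=R.T@r; return o+w*(z-o[2])/w[2]
def pix(d,X):
    c=d['R']@np.array(X)+d['t']; p=d['intrinsics']@c; return p[:2]/p[2]
def cloud(d):
    K=d['intrinsics'];h,w=d['range_z'].shape;u,v=np.meshgrid(np.arange(w),np.arange(h));z=d['range_z']
    c=np.stack([(u-K[0,2])/K[0,0]*z,(v-K[1,2])/K[1,1]*z,z],-1)
    return (c-d['t'])@d['R']
E
python3 - <<'E'
from h import *
import cell
print(cell.nose_length() if callable(cell.nose_length) else cell.nose_length)
print(read_state())
for n in ['side','top','wrist']: 
    d=snap(n,n+'0'); print(n,-d['R'].T@d['t'],d['R'][2])
E
```

```text
pics
0.019
{'time_s': 0.0, 'qpos': array([-1.33579273e+00,  1.16448993e-01,  1.44228041e+00,  4.18603026e-06,
        1.58402226e+00, -3.78069029e-02]), 'joint_velocities': array([-1.86404275e-03, -1.76336097e-04, -5.06304875e-04,  3.57075076e-05,
        1.83349201e-03, -1.56794445e-03]), 'joint_torque': array([ 8.04464344e-05, -7.21269250e+01, -6.22615743e+01,  7.79870991e-02,
        2.38955364e-02, -7.91228058e-05]), 'eef_pos': array([ 0.18181313, -0.64984681,  0.23692071]), 'ee_rot': array([-3.14043462e+00, -4.79911598e-05,  2.72810521e-01]), 'force': array([-1.59898879,  0.69796073,  0.0822014 ]), 'torque': array([-0.04541041,  0.01342099,  0.01862246]), 'finger_gap': 0.09314241663728613}
side [0.15445746 0.85534621 0.86674545] [ 0.30599805 -0.73314609 -0.60734011]
top [ 0.42620861 -0.06713271  1.38291635] [ 9.03201554e-02 -8.42367715e-04 -9.95912426e-01]
wrist [ 0.26081967 -0.62879576  0.3835319 ] [-0.27771179 -0.0763122  -0.95762864]
```

View pics/top0.png

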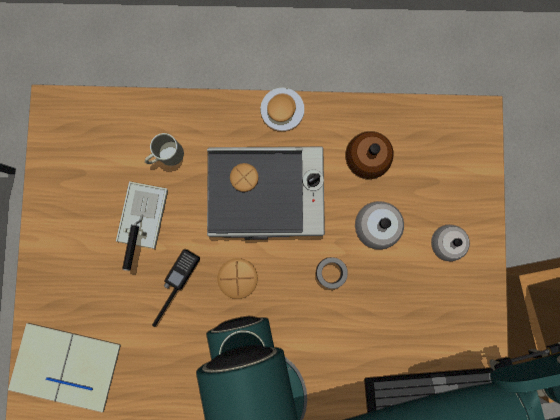

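View pics/side0.png

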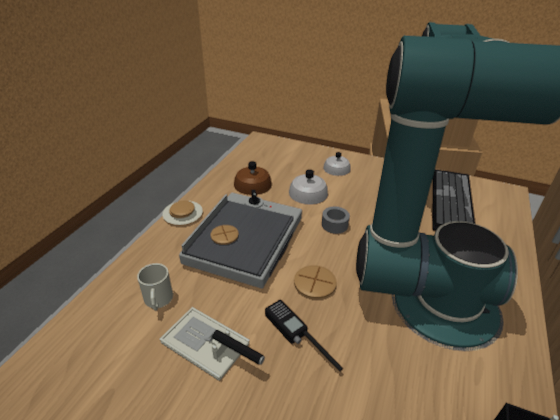

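View pics/wrist0.png

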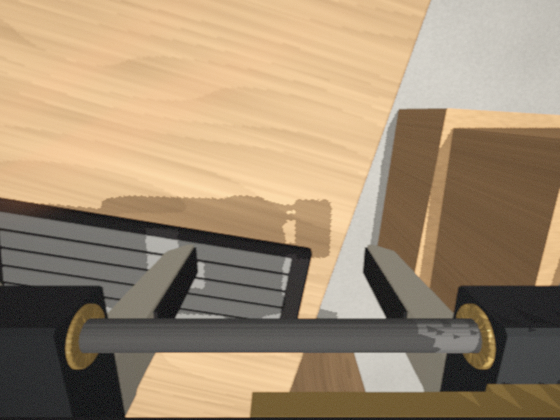

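Candidates (top image). Biscuits: on the griddle at (244,177), small and scored; on the table at (238,279), larger; on the saucer at (281,106), plain. I choose the griddle one. Domes: brown (370,153), large aluminium (380,224), small aluminium (450,242). I choose (380,224). Next, close crops.

Run:
```python
from h import *
d=load('top0'); f=d['frame'][:,:,::-1]
a=cv2.resize(f[135:255,195:335],None,fx=5,fy=5,interpolation=cv2.INTER_CUBIC)
cv2.imwrite('pics/c1.png',a)
b=cv2.resize(f[175:280,100:200],None,fx=5.5,fy=5.5,interpolation=cv2.INTER_CUBIC)
cv2.imwrite('pics/c2.png',b)
s=load('side0')['frame'][:,:,::-1]
cv2.imwrite('pics/c3.png',cv2.resize(s[300:380,150:280],None,fx=6,fy=6,interpolation=cv2.INTER_CUBIC))
for n,p in dict(oat=(244,177),oatT=(238,279),knob=(384,225),knob2=(457,243),dial=(313,180),bed=(155,200),tape=(345,273),plate=(270,200)).items(): print(n,world(d,*p))
print(d['intrinsics'])
```

```text
oat [0.65163868 0.05632695 0.08645676]
oatT [0.3521277  0.07016629 0.0219733 ]
knob [ 0.52024812 -0.35108131  0.09981469]
knob2 [ 0.47460889 -0.56764297  0.08057473]
dial [ 0.6455603  -0.14481148  0.10015876]
bed [0.58550088 0.3332958  0.01673448]
tape [ 0.37912785 -0.24724207  0.05320515]
plate [ 0.5878654  -0.02101258  0.06998396]
[[448.3552627    0.         285.65176774]
 [  0.         448.3552627  214.78000341]
 [  0.           0.           1.        ]]
```

View pics/c1.png

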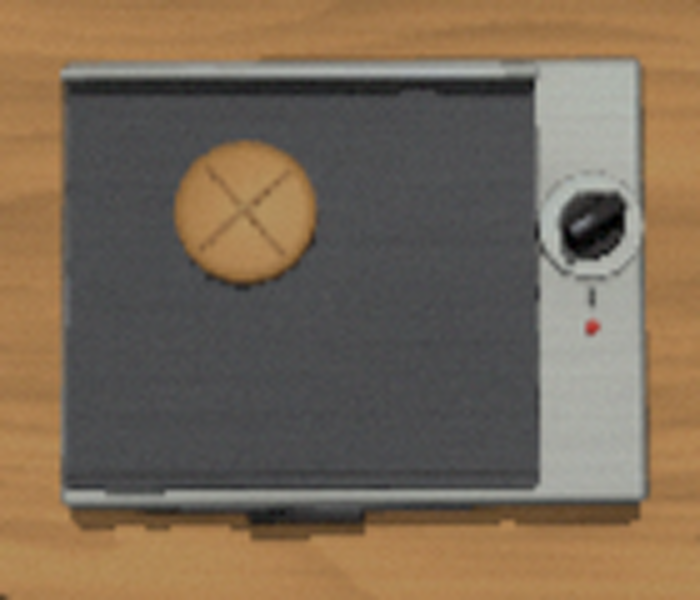

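View pics/c2.png

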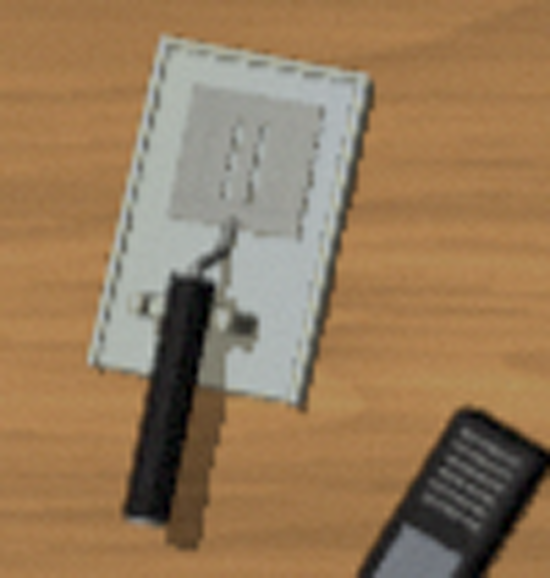

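View pics/c3.png

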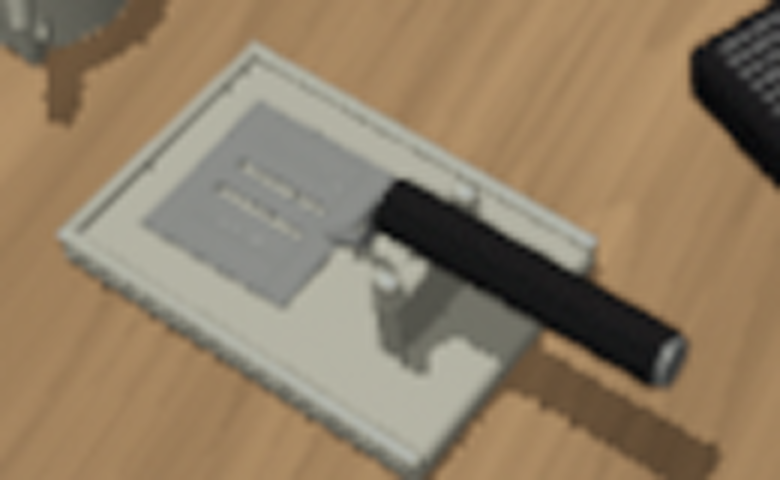

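```bash
python3 - <<'E'
from h import *
d=load('top0')
def c2(p,z): return world(d,100+p[0]/5.5-.4,175+p[1]/5.5-.4,z)
def c1(p,z): return world(d,195+p[0]/5-.4,135+p[1]/5-.4,z)
B=[c2(p,.016) for p in [(190,85),(322,105),(300,240),(170,218)]]
print('blade',np.mean(B,0)); x=(B[0]+B[1]-B[2]-B[3])/2; print(np.arctan2(x[1],x[0]),np.linalg.norm(x))
h1=c2((193,275),.073);h2=c2((145,520),.073);print('handle top mid',(h1+h2)/2,np.arctan2(*(h1-h2)[1::-1]),np.linalg.norm(h1-h2))
R=[c2(p,.019) for p in [(165,38),(370,75)]]+[c2(p,.014) for p in [(300,405),(92,365)]]
x=(R[0]+R[1]-R[2]-R[3])/2;yaw=np.arctan2(x[1],x[0]);print('rest c',np.mean(R,0),yaw,np.linalg.norm(x),np.linalg.norm(R[0]-R[1]))
G=[c1(p,.065) for p in [(62,490),(538,490)]];print('plate front corners',G)
print('front edge', c1((62,503),.06),c1((645,500),.055))
print('back guard', c1((62,70),.09),c1((537,68),.09))
print('deck right back',c1((638,60),.055),c1((645,497),.055))
print('oat',c1((246,212),.076))
print('dial disc',c1((591,225),.06), 'bar', c1((594,225),.098))
for p in [(380,224),]: print('dome', world(d,*p,.03))
E
python3 - <<'E'
from h import *
import cv2
d=load('top0');f=d['frame'][:,:,::-1]
cv2.imwrite('pics/c4.png',np.hstack([cv2.resize(f[195:255,345:415],(560,480),interpolation=cv2.INTER_CUBIC)]))
P=cloud(d)
# dome: points
m=(P[...,2]>.02)&(np.hypot(P[...,0]-.52,P[...,1]+.35)<.12)
q=P[m];print(q.min(0),q.max(0))
k=m&(P[...,2]>.085);print('knob',P[k].mean(0),k.sum())
k=m&(P[...,2]>.03);print('rim', (q.min(0)+q.max(0))/2)
# oat
m=(np.hypot(P[...,0]-.65,P[...,1]-.056)<.06)&(P[...,2]>.074);q=P[m];print('oat',q.mean(0),q.min(0),q.max(0))
# plate height median
m=(np.abs(P[...,0]-.58)<.04)&(np.abs(P[...,1]+.0)<.08);print('plate z',np.median(P[m][:,2]))
E
```

```text
blade [0.57234461 0.36582085 0.016     ]
-0.10155055282201637 0.07574915131578075
handle top mid [0.44010779 0.3814757  0.073     ] -0.13854049122107648 0.13114097348670792
rest c [0.53957307 0.37151046 0.0165    ] -0.16938709123153914 0.18647747059731387 0.11676947765802041
plate front corners [array([0.48732868, 0.16155195, 0.065     ]), array([ 0.4943465, -0.1182162,  0.065    ])]
front edge [0.47989499 0.16210703 0.06      ] [ 0.49052644 -0.18212371  0.055     ]
back guard [0.73250248 0.16725697 0.09      ] [ 0.74085063 -0.11130927  0.09      ]
deck right back [ 0.75584327 -0.17331437  0.055     ] [ 0.4923043  -0.18209299  0.055     ]
oat [0.6534419  0.05791208 0.076     ]
dial disc [ 0.65361924 -0.14662308  0.06      ] bar [ 0.64713127 -0.14607881  0.098     ]
dome [ 0.52809344 -0.35440625  0.03      ]
[ 0.45585523 -0.42540787  0.02003071] [ 0.5987705  -0.28284738  0.10369066]
knob [ 0.52749224 -0.35407851  0.09691325] 101
rim [ 0.52731287 -0.35412762  0.06186069]
oat [0.65403587 0.05889609 0.07942838] [0.61409984 0.01883444 0.07402354] [0.69569294 0.09903605 0.08853434]
plate z 0.06578846519003666
```

View pics/c4.png

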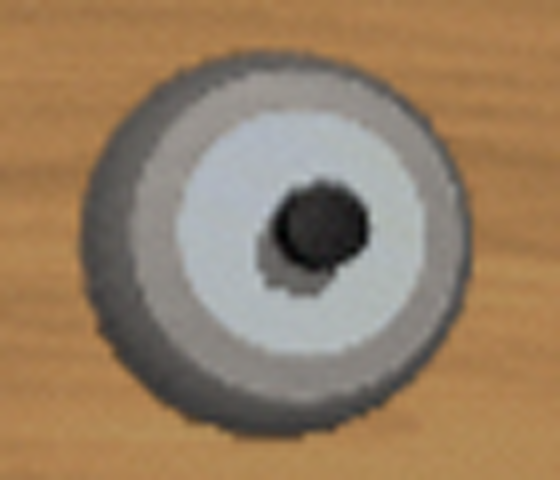

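Emit:
send_rows([
  {"dp":[28,28,10],"dr":[0,0,-0.08],"jaw":0},
  {"dp":[56,56,20],"dr":[0,0,-0.16],"jaw":0},
  {"dp":[84,84,30],"dr":[0,0,-0.24],"jaw":0},
  {"dp":[112,112,40],"dr":[0,0,-0.32],"jaw":0},
  {"dp":[140,140,50],"dr":[0,0,-0.4],"jaw":0},
])

```text
time_s: 0.57
eef_pos: [0.3227, -0.5085, 0.2879]
ee_rot: [-3.141, 0.0, -0.132]
force: [0.2, 0.2, -0.4]
finger_gap: 0.0931
```

Emit:
send_rows([
  {"dp":[28,30,0],"dr":[0,0,0],"jaw":0},
  {"dp":[56,60,0],"dr":[0,0,0],"jaw":0},
  {"dp":[84,90,0],"dr":[0,0,0],"jaw":0},
  {"dp":[112,120,0],"dr":[0,0,0],"jaw":0},
  {"dp":[140,150,0],"dr":[0,0,0],"jaw":0},
])

```text
time_s: 0.98
eef_pos: [0.4628, -0.3582, 0.2876]
ee_rot: [3.142, -0.0, -0.127]
force: [0.1, -0.3, 0.3]
finger_gap: 0.093
```

Emit:
send_rows([
  {"dp":[15,38,0],"dr":[0,0,0],"jaw":0},
  {"dp":[25,76,0],"dr":[0,0,0],"jaw":0},
  {"dp":[30,115,0],"dr":[0,0,0],"jaw":0},
  {"dp":[32,155,0],"dr":[0,0,0],"jaw":0},
  {"dp":[32,195,0],"dr":[0,0,0],"jaw":0},
])

```text
time_s: 1.4
eef_pos: [0.4938, -0.1632, 0.2873]
ee_rot: [-3.141, 0.0, -0.127]
force: [0.7, -0.3, 0.7]
finger_gap: 0.093
```

Emit:
send_rows([
  {"dp":[0,40,0],"dr":[0,0,0],"jaw":0},
  {"dp":[0,80,0],"dr":[0,0,0],"jaw":0},
  {"dp":[0,120,0],"dr":[0,0,0],"jaw":0},
  {"dp":[0,160,0],"dr":[0,0,0],"jaw":0},
  {"dp":[0,200,0],"dr":[0,0,0],"jaw":0},
])

```text
time_s: 1.82
eef_pos: [0.4933, 0.0368, 0.2877]
ee_rot: [-3.142, -0.0, -0.127]
force: [0.3, -0.7, 0.6]
finger_gap: 0.0933
```

Emit:
send_rows([
  {"dp":[-4,40,0],"dr":[-0.08,0.01,0],"jaw":100},
  {"dp":[-8,80,0],"dr":[-0.16,0.02,0],"jaw":100},
  {"dp":[-12,120,0],"dr":[-0.24,0.03,0],"jaw":100},
  {"dp":[-16,160,0],"dr":[-0.32,0.04,0],"jaw":100},
  {"dp":[-20,200,0],"dr":[-0.397,0.05,0],"jaw":100},
])

```text
time_s: 2.23
eef_pos: [0.4741, 0.2262, 0.2883]
ee_rot: [2.738, -0.004, -0.127]
force: [1.5, -0.7, 1.1]
finger_gap: 0.0643
```

Emit:
send_rows([
  {"dp":[-5,40,0],"dr":[-0.08,0.01,0],"jaw":100},
  {"dp":[-10,80,0],"dr":[-0.16,0.02,0],"jaw":100},
  {"dp":[-15,120,0],"dr":[-0.24,0.03,0],"jaw":100},
  {"dp":[-20,160,0],"dr":[-0.32,0.04,0],"jaw":100},
  {"dp":[-26,200,0],"dr":[-0.382,0.048,0],"jaw":100},
])

```text
time_s: 2.65
eef_pos: [0.448, 0.4266, 0.2868]
ee_rot: [2.351, -0.002, -0.126]
force: [0.5, 0.6, 0.8]
finger_gap: 0.0565
```

Run:
```python
from h import *
s=read_state(); print(s['qpos'],s['eef_pos'],s['ee_rot'],s['finger_gap'])
d=snap('wrist','w1')
```

```text
[ 0.89158665  0.36491119  1.20489513 -0.48924219  2.21989575  2.42117292] [0.4479918  0.42660688 0.28682626] [ 2.35149300e+00 -1.71801063e-03 -1.25865514e-01] 0.05653488138229596
```

View pics/w1.png

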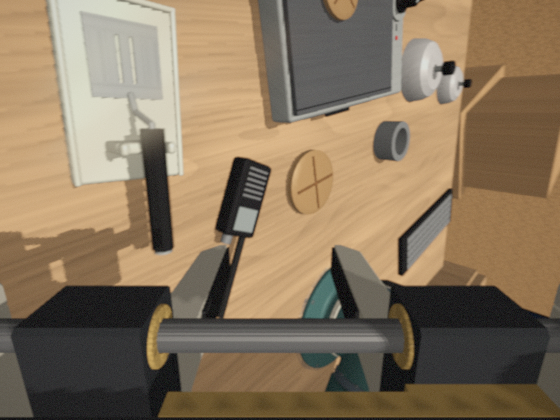

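Run:
```python
from h import *
for n in ['w1','top0']:
    d=load(n);P=cloud(d);g=d['frame'].max(2)
    m=(g<60)&(P[...,2]>.04)&(P[...,2]<.09)&(P[...,0]>.33)&(P[...,0]<.53)&(P[...,1]>.34)&(P[...,1]<.43)
    q=P[m];c=q.mean(0);u=np.linalg.svd(q[:,:2]-c[:2],full_matrices=False)[2][0]
    if u[0]<0:u=-u
    t=(q[:,:2]-c[:2])@u; w=(q[:,:2]-c[:2])@np.array([-u[1],u[0]])
    print(n,m.sum(),c,np.arctan2(u[1],u[0]),t.min(),t.max(),c[:2]+u*(t.min()+t.max())/2, w.min(),w.max(),np.percentile(q[:,2],[50,90]))
    B=[(100,20),(160,22),(160,97),(93,100)]
d=load('w1')
for p in [(84,15),(158,20),(162,97),(91,101)]: print(world(d,*p,.016))
```

```text
w1 1972 [0.43442735 0.38944739 0.06954546] -0.15182802642735724 -0.05576112610584039 0.05629599735646965 [0.43469171 0.38940694] -0.010841601783719701 0.00731774595124013 [0.07091747 0.072656  ]
top0 343 [0.43902322 0.38129086 0.07100278] -0.15203736379202026 -0.06353880194859443 0.07620565505752427 [0.44528358 0.38033165] -0.021188854153934848 0.012228758485434693 [0.07207131 0.07638766]
[0.61297029 0.39447031 0.016     ]
[0.61178213 0.32050993 0.016     ]
[0.53348893 0.33463911 0.016     ]
[0.53727197 0.40983908 0.016     ]
```

Emit:
send_rows([
  {"dp":[1,8,-37],"dr":[0,0,-0.012],"jaw":100},
  {"dp":[2,16,-74],"dr":[0,0,-0.024],"jaw":100},
  {"dp":[3,24,-110],"dr":[0,0,-0.024],"jaw":100},
  {"dp":[4,33,-147],"dr":[0,0,-0.024],"jaw":100},
])

```text
time_s: 3.03
eef_pos: [0.4528, 0.4575, 0.1386]
ee_rot: [2.356, -0.001, -0.151]
force: [1.1, -0.0, -0.7]
finger_gap: 0.0565
```

Emit:
send_rows([
  {"dp":[-3,-20,-20],"dr":[0,0,0],"jaw":100},
  {"dp":[-6,-38,-39],"dr":[0,0,0],"jaw":100},
  {"dp":[-8,-50,-51],"dr":[0,0,0],"jaw":100},
])

```text
time_s: 3.28
eef_pos: [0.4442, 0.4056, 0.0866]
ee_rot: [2.354, 0.001, -0.151]
force: [0.1, 1.1, 0.1]
finger_gap: 0.0564
```

Run:
```python
from h import *
s=read_state(); print(s['qpos'],s['eef_pos'],s['ee_rot'],s['finger_gap'])
d=snap('wrist','w2'); d=snap('side','s2');cv2.imwrite('pics/s2c.png',cv2.resize(d['frame'][280:400,140:300,::-1],None,fx=4,fy=4))
```

```text
[ 0.87191327  0.45217368  1.42486597 -0.40767643  1.94383929  2.57839938] [0.44417847 0.40556884 0.08664139] [ 2.35357701e+00  5.59410535e-04 -1.50564072e-01] 0.05642237504570535
```

View pics/w2.png

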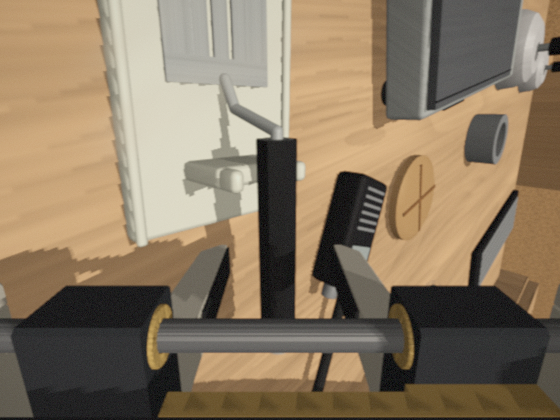

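View pics/s2c.png

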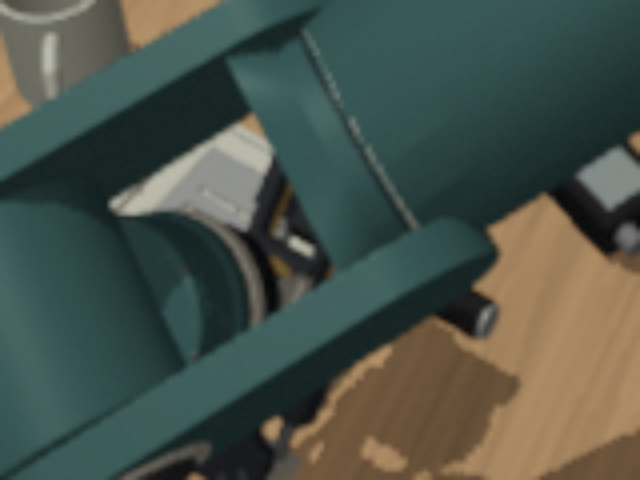

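Emit:
send_rows([
  {"dp":[-2,-13,-13],"dr":[0,0,0],"jaw":100},
  {"dp":[-4,-23,-24],"dr":[0,0,0],"jaw":100},
  {"dp":[-4,-23,-24],"dr":[0,0,0],"jaw":255},
  {"dp":[-4,-23,-24],"dr":[0,0,0],"jaw":255},
  {"dp":[-4,-23,-24],"dr":[0,0,0],"jaw":255},
])

```text
time_s: 3.8
eef_pos: [0.4414, 0.3853, 0.0669]
ee_rot: [2.358, -0.002, -0.15]
force: [0.1, 0.7, -0.4]
finger_gap: 0.0412
```

Emit:
send_rows([
  {"dp":[0,0,0],"dr":[0,0,0],"jaw":255},
  {"dp":[0,0,0],"dr":[0,0,0],"jaw":255},
  {"dp":[0,0,0],"dr":[0,0,0],"jaw":255},
])

```text
time_s: 4.05
eef_pos: [0.4411, 0.3847, 0.066]
ee_rot: [2.357, -0.002, -0.15]
force: [0.6, -0.3, -1.2]
finger_gap: 0.0217
```

Run:
```python
from h import *
s=read_state(); print(s['qpos'],s['eef_pos'],s['ee_rot'],s['finger_gap'],s['force'])
d=snap('wrist','w3')
```

```text
[ 0.85728326  0.43405859  1.48484904 -0.41059581  1.89593676  2.58424793] [0.44108997 0.38474932 0.06600534] [ 2.35712108e+00 -1.82389453e-03 -1.50346293e-01] 0.021718207839722396 [ 0.58541448 -0.34237807 -1.1963947 ]
```

View pics/w3.png

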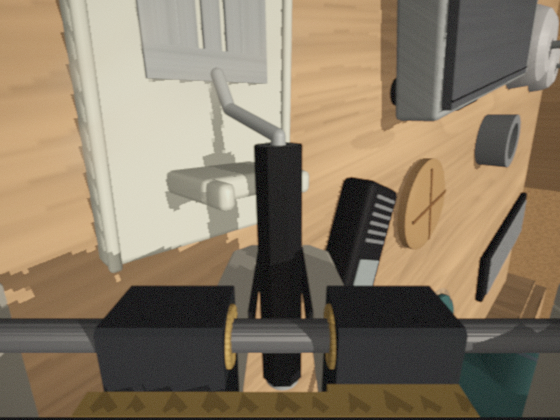

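Emit:
send_rows([
  {"dp":[0,0,10],"dr":[0,0,0],"jaw":255},
  {"dp":[0,0,30],"dr":[0,0,0],"jaw":255},
  {"dp":[0,0,60],"dr":[0,0,0],"jaw":255},
  {"dp":[0,0,90],"dr":[0,0,0],"jaw":255},
  {"dp":[0,0,110],"dr":[0,0,0],"jaw":255},
])

```text
time_s: 4.52
eef_pos: [0.4411, 0.3845, 0.1792]
ee_rot: [2.358, -0.003, -0.151]
force: [0.9, -0.0, -0.7]
finger_gap: 0.0216
```

Emit:
send_rows([
  {"dp":[-5,-30,0],"dr":[0,0,0.03],"jaw":255},
  {"dp":[-10,-65,0],"dr":[0,0,0.06],"jaw":255},
  {"dp":[-15,-100,0],"dr":[0,0,0.09],"jaw":255},
  {"dp":[-20,-135,0],"dr":[0,0,0.12],"jaw":255},
  {"dp":[-23,-165,0],"dr":[0,0,0.18],"jaw":255},
])

```text
time_s: 4.93
eef_pos: [0.4175, 0.2173, 0.1761]
ee_rot: [2.356, -0.002, 0.03]
force: [1.3, -0.5, -1.3]
finger_gap: 0.0216
```

Emit:
send_rows([
  {"dp":[0,-35,0],"dr":[0,0,0],"jaw":255},
  {"dp":[0,-70,0],"dr":[0,0,0],"jaw":255},
  {"dp":[0,-105,0],"dr":[0,0,0],"jaw":255},
  {"dp":[0,-140,0],"dr":[0,0,0],"jaw":255},
  {"dp":[0,-168,0],"dr":[0,0,0],"jaw":255},
])

```text
time_s: 5.35
eef_pos: [0.4174, 0.0492, 0.1764]
ee_rot: [2.356, -0.002, 0.029]
force: [0.5, 0.8, -1.1]
finger_gap: 0.0214
```

Run:
```python
from h import *
s=read_state(); print(s['qpos'],s['eef_pos'],s['ee_rot'],s['finger_gap'],s['force'])
d=snap('wrist','w4'); d=snap('side','s4'); d=snap('top','t4')
```

```text
[ 0.49227755 -0.24179213  2.01958169 -0.69654439  1.73409175  2.05113533] [0.41738657 0.04924321 0.1763661 ] [ 2.35645824e+00 -2.06192267e-03  2.89319693e-02] 0.02143934279787957 [ 0.54499991  0.80676016 -1.07534841]
```

View pics/w4.png

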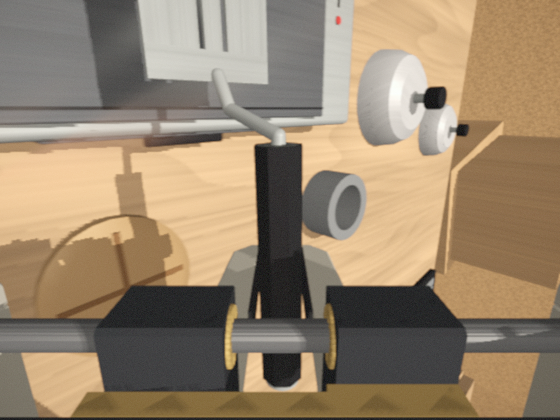

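View pics/t4.png

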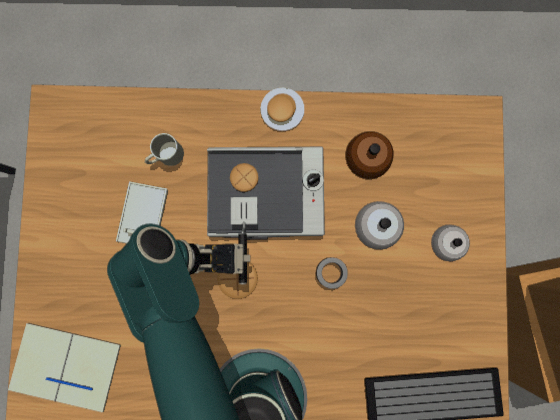

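View pics/s4.png

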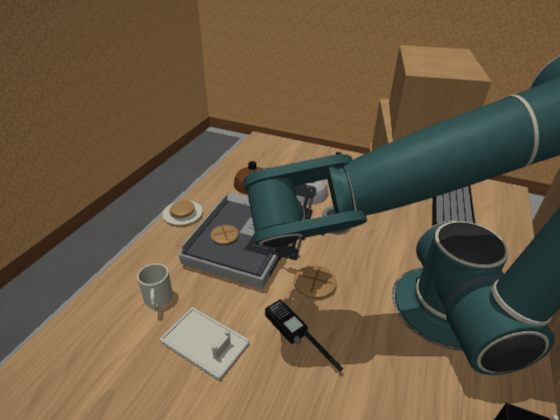

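Run:
```python
from h import *
d=load('t4');f=d['frame'][:,:,::-1]
cv2.imwrite('pics/c5.png',cv2.resize(f[155:285,190:290],None,fx=6,fy=4.5*4/3,interpolation=cv2.INTER_CUBIC)[:600*10])
print(cv2.imread('pics/c5.png').shape)
P=cloud(d)
for p in [(236,203),(252,203),(244,215)]: print(P[p[1],p[0]])
```

```text
(780, 600, 3)
[0.56956258 0.07219406 0.13002513]
[0.57125007 0.02759244 0.12525283]
[0.53646809 0.04879411 0.12777886]
```

View pics/c5.png

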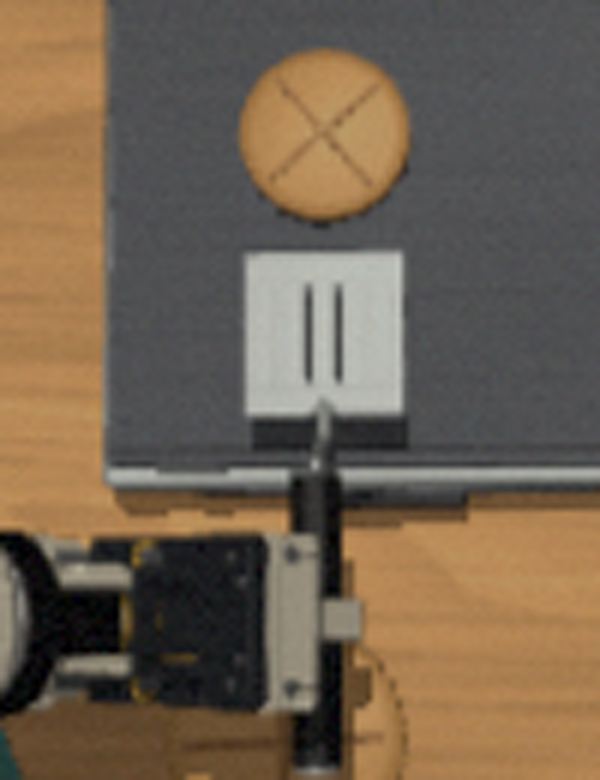

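Run:
```python
from h import *
d=load('t4')
B=[world(d,190+x/6-.4,155+y/6-.4,.1265) for x,y in [(245,252),(403,250),(405,413),(247,415)]]
c=np.mean(B,0);x=(B[0]+B[1]-B[2]-B[3])/2;print(c,np.arctan2(x[1],x[0]),np.linalg.norm(x))
t=np.array([.41739,.04924,.17637]);print('offset',c-t)
print('oat',world(d,190+325/6-.4,155+134/6-.4,.076))
```

```text
[0.55075053 0.05003813 0.1265    ] 0.045553455544448326 0.07689646741161868
offset [ 0.13336053  0.00079813 -0.04987   ]
oat [0.65363819 0.05801694 0.076     ]
```

Emit:
send_rows([
  {"dp":[0,4,-20],"dr":[0,0.015,0],"jaw":255},
  {"dp":[0,7,-40],"dr":[0,0.035,0],"jaw":255},
  {"dp":[0,7,-50],"dr":[0,0.035,0],"jaw":255},
  {"dp":[0,7,-50],"dr":[0,0.035,0],"jaw":255},
])

```text
time_s: 5.83
eef_pos: [0.4174, 0.0586, 0.124]
ee_rot: [2.356, 0.036, 0.03]
force: [-0.5, -0.2, -2.5]
finger_gap: 0.0219
```

Emit:
send_rows([
  {"dp":[0,0,-1],"dr":[0,0,0],"jaw":255},
  {"dp":[0,0,-2],"dr":[0,0,0],"jaw":255},
  {"dp":[0,0,-2],"dr":[0,0,0],"jaw":255},
])

```text
time_s: 6.08
eef_pos: [0.4182, 0.0585, 0.1244]
ee_rot: [2.358, 0.032, 0.03]
force: [-0.1, 0.1, -1.6]
finger_gap: 0.0211
```

Run:
```python
from h import *
s=read_state(); print(s['qpos'],s['eef_pos'],s['ee_rot'],s['finger_gap'],s['force'],s['torque'])
d=snap('side','s5');cv2.imwrite('pics/s5c.png',cv2.resize(d['frame'][180:290,170:310,::-1],None,fx=5,fy=5,interpolation=cv2.INTER_CUBIC))
d=snap('wrist','w5');d=snap('top','t5')
```

```text
[ 0.50144618 -0.16310287  2.0428641  -0.67145418  1.68077833  2.10014837] [0.41820983 0.0585167  0.12443041] [2.35792964 0.032254   0.0296033 ] 0.02113464805597414 [-0.06802792  0.11909493 -1.59633485] [ 0.59000742  0.13506836 -0.01216078]
```

View pics/s5c.png

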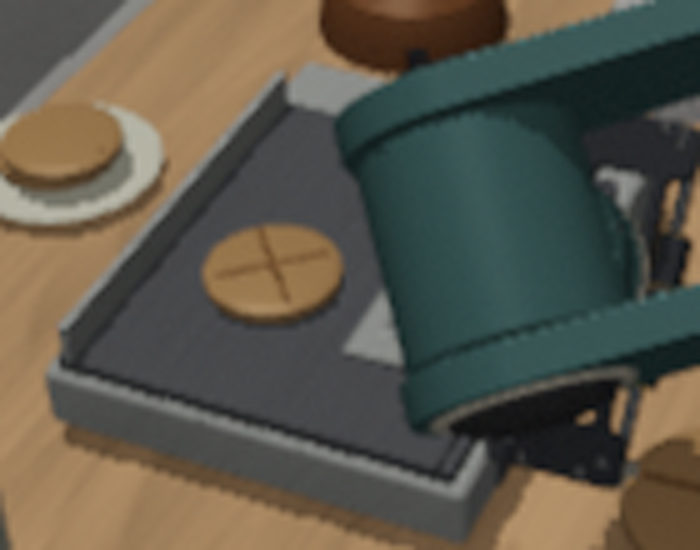

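View pics/w5.png

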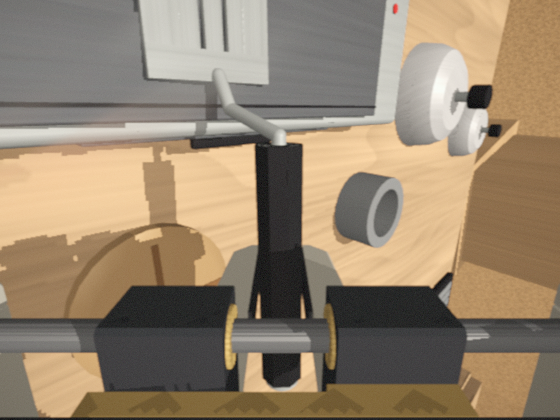

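Emit:
send_rows([
  {"dp":[0,0,-1],"dr":[0,0,0],"jaw":255},
  {"dp":[0,0,-2],"dr":[0,0,0],"jaw":255},
  {"dp":[0,0,-2],"dr":[0,0,0],"jaw":255},
])

```text
time_s: 6.48
eef_pos: [0.4179, 0.0582, 0.1217]
ee_rot: [2.357, 0.033, 0.029]
force: [-0.5, -0.6, -0.3]
finger_gap: 0.0219
```

Emit:
send_rows([
  {"dp":[0,0,-1],"dr":[0,0,0],"jaw":255},
  {"dp":[0,0,-1],"dr":[0,0,0],"jaw":255},
])

```text
time_s: 6.65
eef_pos: [0.418, 0.0582, 0.1206]
ee_rot: [2.357, 0.033, 0.029]
force: [0.1, 0.1, 0.3]
finger_gap: 0.0216
```

Run:
```python
from h import *
s=read_state(); print(s['eef_pos'],s['ee_rot'],s['force'],s['torque'])
d=load('t5')
cv2.imwrite('pics/t5c.png',cv2.resize(d['frame'][145:275,190:290,::-1],None,fx=6,fy=6,interpolation=cv2.INTER_CUBIC)[:600])
```

```text
[0.41795534 0.05819188 0.12062109] [2.35730739 0.03341372 0.02927851] [0.09404688 0.14917562 0.31083924] [ 0.2975441  -0.10827728 -0.12408478]
```

View pics/t5c.png

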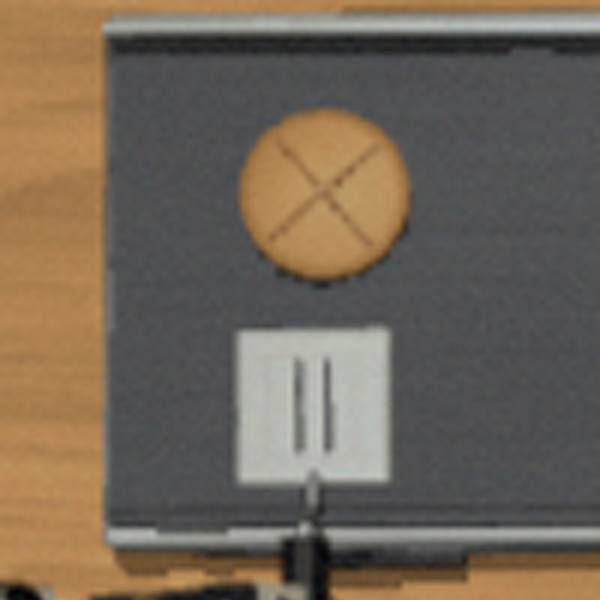

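Emit:
send_rows([
  {"dp":[10,0.3,0],"dr":[0,0,0],"jaw":255},
  {"dp":[20,0.6,0],"dr":[0,0,0],"jaw":255},
  {"dp":[30,0.9,0],"dr":[0,0,0],"jaw":255},
  {"dp":[40,1.2,0],"dr":[0,0,0],"jaw":255},
  {"dp":[50,1.5,0],"dr":[0,0,0],"jaw":255},
])

```text
time_s: 7.07
eef_pos: [0.4692, 0.0597, 0.1205]
ee_rot: [2.357, 0.034, 0.029]
force: [-1.6, -0.8, 1.0]
finger_gap: 0.0216
```

Emit:
send_rows([
  {"dp":[7,0.2,0],"dr":[0,0,0],"jaw":255},
  {"dp":[14,0.4,0],"dr":[0,0,0],"jaw":255},
  {"dp":[20,0.6,0],"dr":[0,0,0],"jaw":255},
  {"dp":[25,0.8,0],"dr":[0,0,0],"jaw":255},
])

```text
time_s: 7.4
eef_pos: [0.4935, 0.0605, 0.1206]
ee_rot: [2.357, 0.034, 0.029]
force: [-1.3, 0.0, 0.4]
finger_gap: 0.0214
```

Run:
```python
from h import *
s=read_state(); print(s['eef_pos'],s['ee_rot'],s['force'],s['torque'])
d=snap('top','t6')
cv2.imwrite('pics/t6c.png',cv2.resize(d['frame'][145:275,190:290,::-1],None,fx=6,fy=6,interpolation=cv2.INTER_CUBIC)[:600])
```

```text
[0.49354478 0.06050587 0.12055069] [2.35738526 0.03368427 0.02920634] [-1.266503    0.00888233  0.42335745] [ 0.32684168  0.13292425 -0.29412628]
```

View pics/t6c.png

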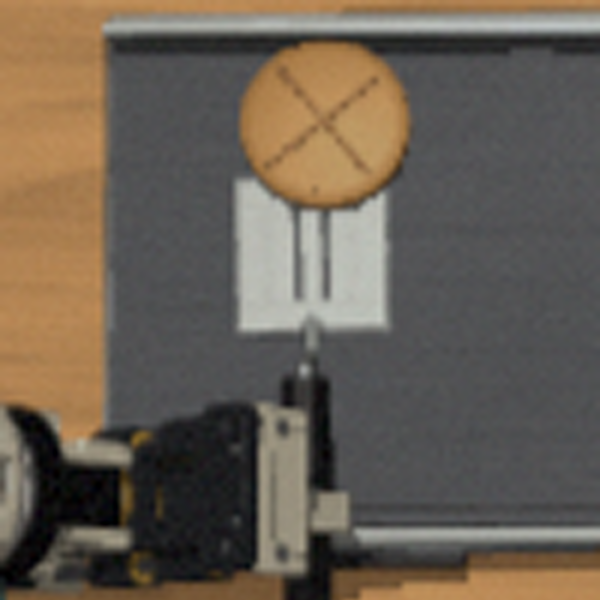

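Emit:
send_rows([
  {"dp":[7,0.2,0],"dr":[0,0,0],"jaw":255},
  {"dp":[14,0.4,0],"dr":[0,0,0],"jaw":255},
  {"dp":[21,0.6,0],"dr":[0,0,0],"jaw":255},
  {"dp":[28,0.8,0],"dr":[0,0,0],"jaw":255},
  {"dp":[35,1,0],"dr":[0,0,0],"jaw":255},
])

```text
time_s: 7.87
eef_pos: [0.5286, 0.0615, 0.1207]
ee_rot: [2.357, 0.034, 0.029]
force: [-3.1, -0.0, 1.0]
finger_gap: 0.0216
```

Emit:
send_rows([
  {"dp":[7,0.2,0],"dr":[0,0,0],"jaw":255},
  {"dp":[14,0.4,0],"dr":[0,0,0],"jaw":255},
  {"dp":[18,0.5,0],"dr":[0,0,0],"jaw":255},
  {"dp":[22,0.6,0],"dr":[0,0,0],"jaw":255},
])

```text
time_s: 8.2
eef_pos: [0.5503, 0.0621, 0.1205]
ee_rot: [2.357, 0.034, 0.029]
force: [-1.9, -0.4, -0.1]
finger_gap: 0.0215
```

Run:
```python
from h import *
s=read_state(); print(s['eef_pos'],s['ee_rot'],s['force'],s['torque'],s['qpos'])
d=snap('top','t7')
cv2.imwrite('pics/t7c.png',cv2.resize(d['frame'][145:275,190:290,::-1],None,fx=6,fy=6,interpolation=cv2.INTER_CUBIC)[:600])
d=snap('side','s7');cv2.imwrite('pics/s7c.png',cv2.resize(d['frame'][180:290,170:310,::-1],None,fx=5,fy=5,interpolation=cv2.INTER_CUBIC))
```

```text
[0.55034085 0.06210977 0.12051031] [2.35739689 0.03388149 0.0291256 ] [-1.91379674 -0.44750969 -0.08539532] [ 0.32689901  0.1799067  -0.22799494] [ 0.40237318  0.10352803  1.78983673 -0.70683945  1.61193896  2.03514874]
```

View pics/t7c.png

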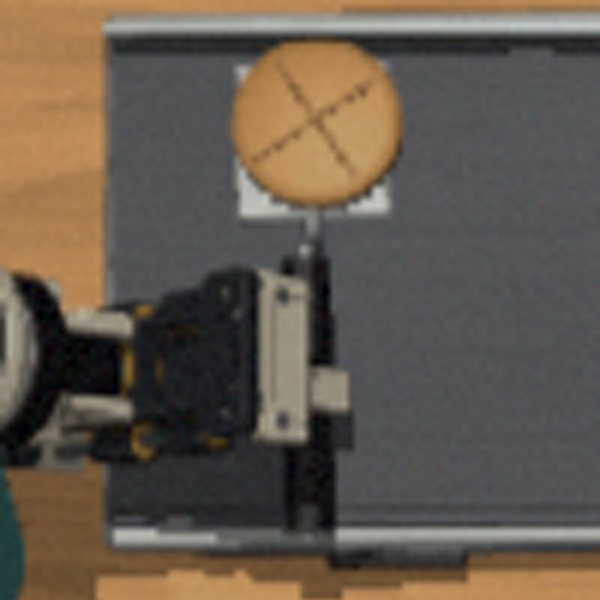

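View pics/s7c.png

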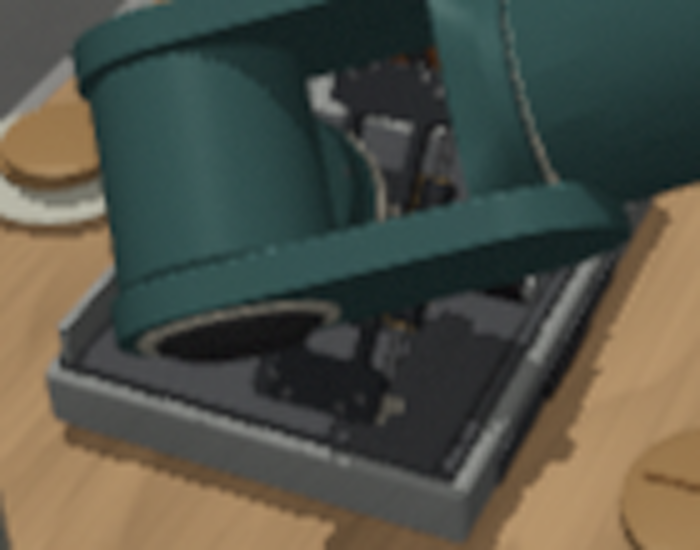

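Emit:
send_rows([
  {"dp":[0,0,2],"dr":[0,-0.02,0],"jaw":255},
  {"dp":[0,0,4],"dr":[0,-0.04,0],"jaw":255},
  {"dp":[-3,-0.1,7],"dr":[0,-0.05,0],"jaw":255},
  {"dp":[-9,-0.3,10],"dr":[0,-0.05,0],"jaw":255},
  {"dp":[-17,-0.5,10],"dr":[0,-0.05,0],"jaw":255},
])

```text
time_s: 8.72
eef_pos: [0.5324, 0.0617, 0.1314]
ee_rot: [2.356, -0.017, 0.029]
force: [0.5, -1.2, -2.1]
finger_gap: 0.0217
```

Emit:
send_rows([
  {"dp":[-11,-0.3,0],"dr":[0,0,0],"jaw":255},
  {"dp":[-23,-0.7,0],"dr":[0,0,0],"jaw":255},
  {"dp":[-35,-1,0],"dr":[0,0,0],"jaw":255},
  {"dp":[-46,-1.4,0],"dr":[0,0,0],"jaw":255},
  {"dp":[-56,-1.7,0],"dr":[0,0,0],"jaw":255},
])

```text
time_s: 9.13
eef_pos: [0.4755, 0.0598, 0.1306]
ee_rot: [2.356, -0.016, 0.03]
force: [1.0, 0.0, -2.8]
finger_gap: 0.0217
```

Emit:
send_rows([
  {"dp":[-9,-0.3,0],"dr":[0,0,0],"jaw":255},
  {"dp":[-16,-0.5,0],"dr":[0,0,0],"jaw":255},
  {"dp":[-20,-0.6,0],"dr":[0,0,0],"jaw":255},
  {"dp":[-22,-0.7,0],"dr":[0,0,0],"jaw":255},
  {"dp":[-22,-0.7,0],"dr":[0,0,0],"jaw":255},
])

```text
time_s: 9.55
eef_pos: [0.4548, 0.0593, 0.1307]
ee_rot: [2.356, -0.017, 0.03]
force: [0.6, 0.0, -3.0]
finger_gap: 0.0217
```

Run:
```python
from h import *
s=read_state(); print(s['eef_pos'],s['ee_rot'],s['force'],s['torque'],s['qpos'])
d=snap('top','t8')
cv2.imwrite('pics/t8c.png',cv2.resize(d['frame'][145:275,190:290,::-1],None,fx=6,fy=6,interpolation=cv2.INTER_CUBIC)[:600])
d=snap('side','s8');cv2.imwrite('pics/s8c.png',cv2.resize(d['frame'][180:290,170:310,::-1],None,fx=5,fy=5,interpolation=cv2.INTER_CUBIC))
```

```text
[0.45479827 0.05927009 0.13072641] [ 2.35611136 -0.01664583  0.02951847] [ 0.59758958  0.04578297 -2.95288584] [0.618388   0.29063027 0.02061092] [ 0.47785965 -0.11462709  1.98922945 -0.69971052  1.64174688  2.11225903]
```

View pics/t8c.png

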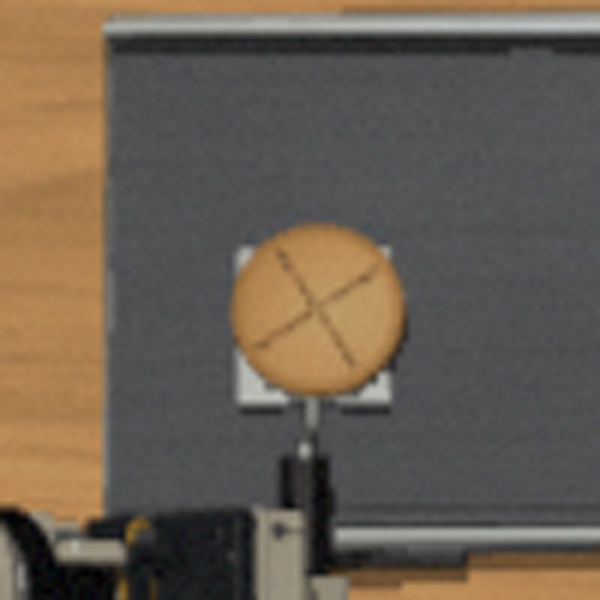

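Emit:
send_rows([
  {"dp":[-6,-0.2,0],"dr":[0,0.005,0],"jaw":255},
  {"dp":[-14,-0.4,-2],"dr":[0,0.012,0],"jaw":255},
  {"dp":[-20,-0.6,-5],"dr":[0,0.0166,0],"jaw":255},
  {"dp":[-20,-0.6,-5],"dr":[0,0.0166,0],"jaw":255},
])

```text
time_s: 9.98
eef_pos: [0.4337, 0.0585, 0.1249]
ee_rot: [2.356, 0.002, 0.029]
force: [-0.0, -0.1, -2.5]
finger_gap: 0.0215
```

```bash
cat > roll.py <<'E'
from h import *
s=read_state(); print(s['eef_pos'],s['ee_rot'],s['force'],s['qpos'])
z0=s['eef_pos'][2]; e0=(z0-.052-.065)*1e3; print('e0',e0)
def rel(p,e,push): return np.array([40*np.cos(p)-51*np.sin(p)-push, 40*np.sin(p)+51*np.cos(p)+e])
ph=[0]+[.1*i for i in range(1,18)]+[1.75]
E=np.interp(ph,[0,.3,.5,1.0,1.4,1.75],[e0,3,2,1.5,3,5]); Pu=np.interp(ph,[0,1.5,1.75],[0,0,12])
r=[rel(*a) for a in zip(ph,E,Pu)]
for i in range(1,len(ph)):
    b=(i-1)//5*5; d=r[i]-r[b]; dphi=ph[i]-ph[b]
    if (i-1)%5==0: print()
    print(f"phi {ph[i]:.2f} dp [{-.03*d[0]:.1f}, {d[0]:.1f}, {d[1]:.1f}] dr [{dphi:.3f}, {dphi*.03:.4f}, 0]")
E
python3 roll.py
```

```text
[0.4337101  0.05850496 0.12486974] [2.35627367e+00 1.70036455e-03 2.94416808e-02] [-0.02812961 -0.10329956 -2.46120362] [ 0.49265548 -0.14410758  2.0258551  -0.68713448  1.65633582  2.11533917]
e0 7.869743211541158

phi 0.10 dp [0.2, -5.3, 2.1] dr [0.100, 0.0030, 0]
phi 0.20 dp [0.3, -10.9, 3.7] dr [0.200, 0.0060, 0]
phi 0.30 dp [0.5, -16.9, 4.7] dr [0.300, 0.0090, 0]
phi 0.40 dp [0.7, -23.0, 6.2] dr [0.400, 0.0120, 0]
phi 0.50 dp [0.9, -29.3, 7.1] dr [0.500, 0.0150, 0]

phi 0.60 dp [0.2, -6.4, 0.6] dr [0.100, 0.0030, 0]
phi 0.70 dp [0.4, -12.9, 0.6] dr [0.200, 0.0060, 0]
phi 0.80 dp [0.6, -19.4, -0.0] dr [0.300, 0.0090, 0]
phi 0.90 dp [0.8, -25.7, -1.3] dr [0.400, 0.0120, 0]
phi 1.00 dp [1.0, -32.0, -3.2] dr [0.500, 0.0150, 0]

phi 1.10 dp [0.2, -6.0, -2.1] dr [0.100, 0.0030, 0]
phi 1.20 dp [0.4, -11.7, -4.7] dr [0.200, 0.0060, 0]
phi 1.30 dp [0.5, -17.1, -7.9] dr [0.300, 0.0090, 0]
phi 1.40 dp [0.7, -22.2, -11.6] dr [0.400, 0.0120, 0]
phi 1.50 dp [0.8, -26.7, -15.6] dr [0.500, 0.0150, 0]

phi 1.60 dp [0.3, -8.9, -4.4] dr [0.100, 0.0030, 0]
phi 1.70 dp [0.5, -17.3, -9.3] dr [0.200, 0.0060, 0]
phi 1.75 dp [0.6, -21.3, -11.8] dr [0.250, 0.0075, 0]
```

Emit:
send_rows([
  {"dp":[0.2,-5.3,2.1],"dr":[0.1,0.003,0],"jaw":255},
  {"dp":[0.3,-10.9,3.7],"dr":[0.2,0.006,0],"jaw":255},
  {"dp":[0.5,-16.9,4.7],"dr":[0.3,0.009,0],"jaw":255},
  {"dp":[0.7,-23,6.2],"dr":[0.4,0.012,0],"jaw":255},
  {"dp":[0.9,-29.3,7.1],"dr":[0.5,0.015,0],"jaw":255},
])

```text
time_s: 10.4
eef_pos: [0.4361, 0.0294, 0.1336]
ee_rot: [2.861, -0.002, 0.031]
force: [-0.4, 0.9, -1.8]
finger_gap: 0.0213
```

Run:
```python
from h import *
s=read_state(); print(s['eef_pos'],s['ee_rot'],s['force'],s['torque'],s['qpos'])
d=snap('top','t9')
cv2.imwrite('pics/t9c.png',cv2.resize(d['frame'][145:275,190:290,::-1],None,fx=6,fy=6,interpolation=cv2.INTER_CUBIC)[:600])
```

```text
[0.4360511  0.02944207 0.13356674] [ 2.86116005e+00 -2.09608476e-03  3.05684655e-02] [-0.39668869  0.86935071 -1.82142329] [ 0.28009792  0.30085583 -0.05769555] [ 0.18681609 -0.35167771  2.05609084 -0.27834248  1.48338318  1.75824376]
```

View pics/t9c.png

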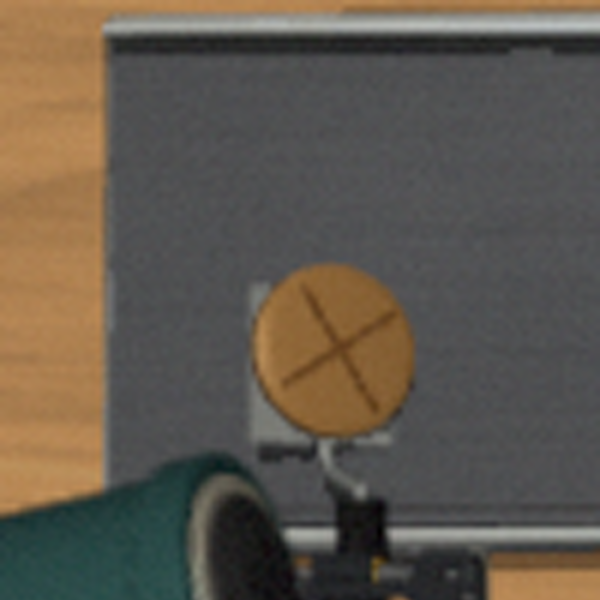

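Emit:
send_rows([
  {"dp":[0.2,-6.4,0.6],"dr":[0.1,0.003,0],"jaw":255},
  {"dp":[0.4,-12.9,0.6],"dr":[0.2,0.006,0],"jaw":255},
  {"dp":[0.6,-19.4,0],"dr":[0.3,0.009,0],"jaw":255},
  {"dp":[0.8,-25.7,-1.3],"dr":[0.4,0.012,0],"jaw":255},
  {"dp":[1,-32,-3.2],"dr":[0.5,0.015,0],"jaw":255},
])

```text
time_s: 10.87
eef_pos: [0.4371, -0.0031, 0.1304]
ee_rot: [-2.923, -0.002, 0.03]
force: [-0.1, 0.4, -1.9]
finger_gap: 0.0218
```

Run:
```python
from h import *
s=read_state(); print(s['eef_pos'],s['ee_rot'],s['force'],s['torque'],s['qpos'])
d=snap('top','t10')
cv2.imwrite('pics/t10c.png',cv2.resize(d['frame'][145:275,190:290,::-1],None,fx=6,fy=6,interpolation=cv2.INTER_CUBIC)[:600])
```

```text
[ 0.43705485 -0.0030637   0.13040999] [-2.92262589e+00 -1.97359879e-03  2.97902784e-02] [-0.06351188  0.41256872 -1.85113328] [-0.04718294  0.20076122  0.0970655 ] [-0.20391234 -0.36079607  2.06089265  0.21403718  1.49288221  1.31464931]
```

View pics/t10c.png

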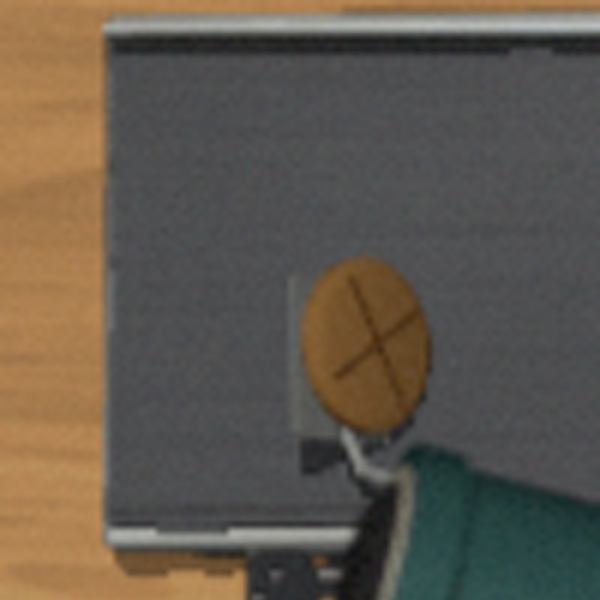

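Emit:
send_rows([
  {"dp":[0.2,-6,-2.1],"dr":[0.1,0.003,0],"jaw":255},
  {"dp":[0.4,-11.7,-4.7],"dr":[0.2,0.006,0],"jaw":255},
  {"dp":[0.5,-17.1,-7.9],"dr":[0.3,0.009,0],"jaw":255},
  {"dp":[0.7,-22.2,-11.6],"dr":[0.4,0.012,0],"jaw":255},
])

```text
time_s: 11.25
eef_pos: [0.4376, -0.0254, 0.1184]
ee_rot: [-2.523, -0.0, 0.03]
force: [0.3, 0.7, -2.4]
finger_gap: 0.0214
```

Run:
```python
from h import *
s=read_state(); print(s['eef_pos'],s['ee_rot'],s['force'],s['torque'],s['qpos'])
d=snap('top','t11')
cv2.imwrite('pics/t11c.png',cv2.resize(d['frame'][145:275,190:290,::-1],None,fx=6,fy=6,interpolation=cv2.INTER_CUBIC)[:600])
```

```text
[ 0.4376049  -0.02543324  0.11835054] [-2.52309850e+00 -4.37848758e-04  2.97432985e-02] [ 0.33155403  0.74640597 -2.3891576 ] [-0.41416012  0.09553158  0.03579847] [-0.4580111  -0.21513528  2.04481736  0.53879934  1.62460674  1.02569509]
```

View pics/t11c.png

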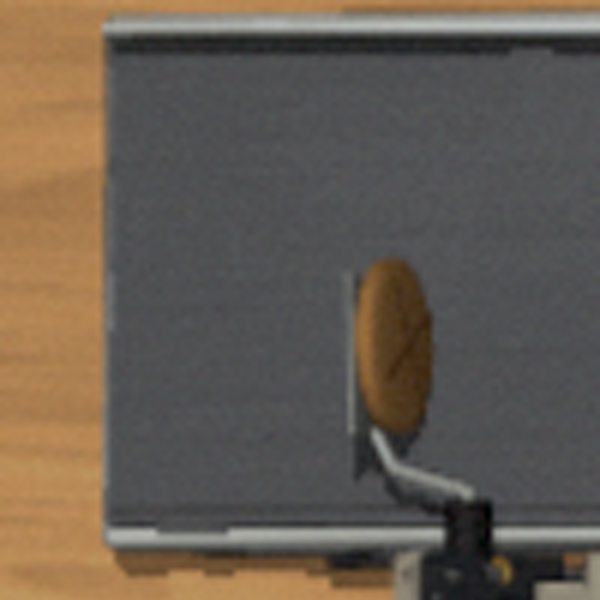

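Emit:
send_rows([
  {"dp":[0.1,-5,-4],"dr":[0.1,0.003,0],"jaw":255},
  {"dp":[0.4,-13,-8],"dr":[0.2,0.006,0],"jaw":255},
  {"dp":[0.6,-22,-12],"dr":[0.3,0.009,0],"jaw":255},
  {"dp":[0.7,-26,-14],"dr":[0.35,0.01,0],"jaw":255},
  {"dp":[0.8,-31,-14],"dr":[0.35,0.01,0],"jaw":255},
])

```text
time_s: 11.72
eef_pos: [0.4375, -0.0562, 0.1018]
ee_rot: [-2.173, 0.006, 0.03]
force: [-0.0, 0.3, -1.4]
finger_gap: 0.0221
```

Run:
```python
from h import *
s=read_state(); print(s['eef_pos'],s['ee_rot'],s['force'],s['torque'],s['qpos'])
d=snap('top','t12')
cv2.imwrite('pics/t12c.png',cv2.resize(d['frame'][145:275,190:290,::-1],None,fx=6,fy=6,interpolation=cv2.INTER_CUBIC)[:600])
```

```text
[ 0.43747624 -0.05619053  0.10177257] [-2.17291134  0.0055367   0.02955266] [-0.0452502   0.29875672 -1.39233796] [-0.71571462  0.14939092  0.05797499] [-0.62466452  0.00477033  2.00067561  0.73183417  1.7912243   0.83301893]
```

View pics/t12c.png

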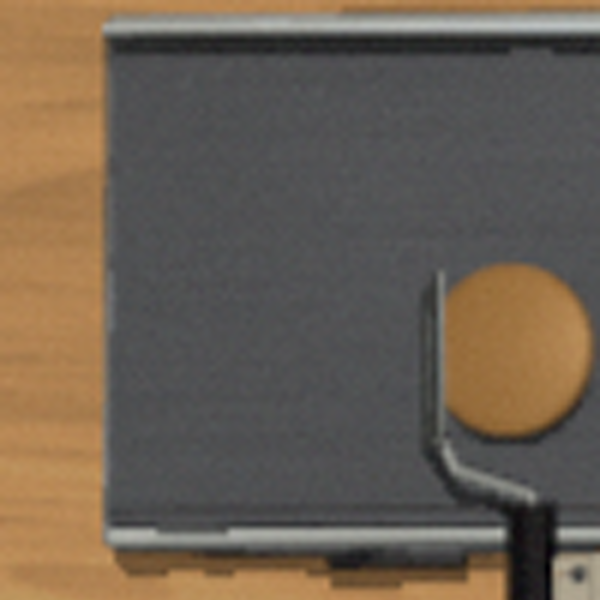

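Emit:
send_rows([
  {"dp":[0,15,2],"dr":[0,0,0],"jaw":255},
  {"dp":[0,30,6],"dr":[-0.05,0,0],"jaw":255},
  {"dp":[0,45,25],"dr":[-0.15,-0.004,0],"jaw":255},
  {"dp":[0,60,50],"dr":[-0.27,-0.008,0],"jaw":255},
  {"dp":[0,80,80],"dr":[-0.39,-0.012,0],"jaw":255},
])

```text
time_s: 12.18
eef_pos: [0.4378, 0.0248, 0.1851]
ee_rot: [-2.574, -0.002, 0.028]
force: [1.6, 0.4, -1.6]
finger_gap: 0.0216
```

Run:
```python
from h import *
s=read_state(); print(s['eef_pos'],s['ee_rot'],s['force'],s['torque'],s['qpos'])
d=snap('top','t13'); P=cloud(d)
cv2.imwrite('pics/t13c.png',cv2.resize(d['frame'][135:255,195:335,::-1],None,fx=5,fy=5,interpolation=cv2.INTER_CUBIC))
d=snap('side','s13');cv2.imwrite('pics/s13c.png',cv2.resize(d['frame'][180:290,170:310,::-1],None,fx=5,fy=5,interpolation=cv2.INTER_CUBIC))
```

```text
[0.43778148 0.02482531 0.18507166] [-2.57366695e+00 -2.12588972e-03  2.75367202e-02] [ 1.64093622  0.38727662 -1.59651104] [-0.4865164   0.1503457  -0.00577238] [-0.33677027 -0.32986536  2.0099473   0.53007873  1.66784365  1.20252939]
```

View pics/t13c.png

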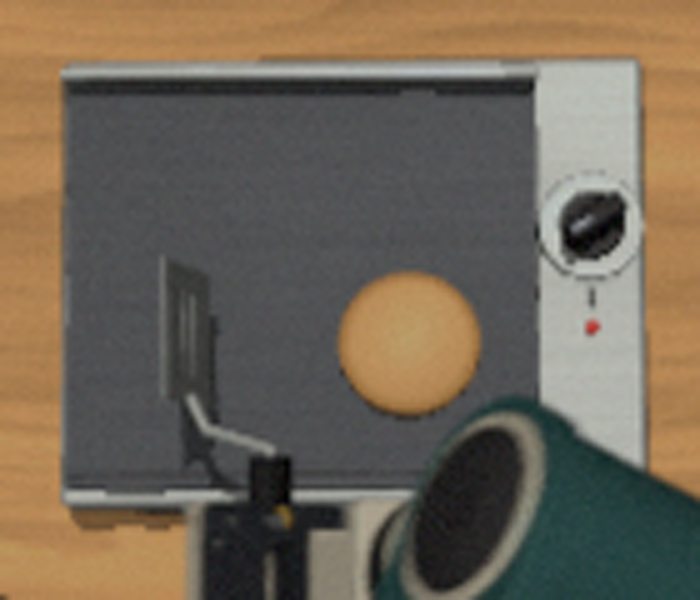

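View pics/s13c.png

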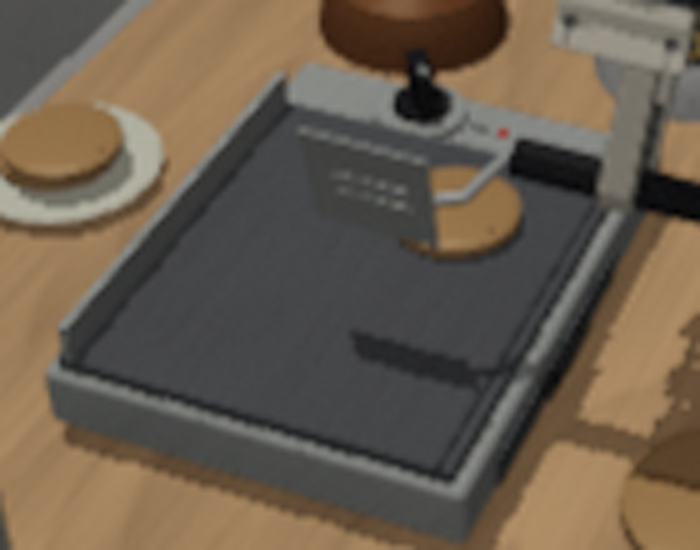

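Emit:
send_rows([
  {"dp":[0,20,5],"dr":[-0.12,-0.0035,0],"jaw":255},
  {"dp":[0,40,8],"dr":[-0.24,-0.007,0],"jaw":255},
  {"dp":[0,60,10],"dr":[-0.36,-0.0105,0],"jaw":255},
  {"dp":[0,80,10],"dr":[-0.48,-0.014,0],"jaw":255},
  {"dp":[0,100,10],"dr":[-0.6,-0.0175,0],"jaw":255},
])

```text
time_s: 12.7
eef_pos: [0.4381, 0.1222, 0.1962]
ee_rot: [-3.134, -0.005, 0.03]
force: [1.5, -1.0, -3.0]
finger_gap: 0.0217
```

Emit:
send_rows([
  {"dp":[0,25,0],"dr":[-0.12,-0.0035,0],"jaw":255},
  {"dp":[0,50,0],"dr":[-0.24,-0.007,0],"jaw":255},
  {"dp":[0,75,0],"dr":[-0.36,-0.0105,0],"jaw":255},
  {"dp":[0,100,0],"dr":[-0.48,-0.014,0],"jaw":255},
  {"dp":[0,130,0],"dr":[-0.6,-0.0175,0],"jaw":255},
])

```text
time_s: 13.12
eef_pos: [0.4375, 0.2532, 0.1961]
ee_rot: [2.556, -0.005, 0.031]
force: [1.4, -1.1, -1.2]
finger_gap: 0.0216
```

Emit:
send_rows([
  {"dp":[0,30,0],"dr":[-0.075,-0.002,0],"jaw":255},
  {"dp":[1,60,0],"dr":[-0.152,-0.0045,0],"jaw":255},
  {"dp":[2,90,0],"dr":[-0.152,-0.0045,0],"jaw":255},
  {"dp":[3,130,0],"dr":[-0.152,-0.0045,0],"jaw":255},
  {"dp":[3,130,0],"dr":[-0.152,-0.0045,0],"jaw":255},
])

```text
time_s: 13.53
eef_pos: [0.4399, 0.3864, 0.1931]
ee_rot: [2.409, 0.001, 0.033]
force: [-0.4, -0.2, -1.8]
finger_gap: 0.0219
```

Emit:
send_rows([
  {"dp":[0,0,0],"dr":[0,0,-0.09],"jaw":255},
  {"dp":[0,0,0],"dr":[0,0,-0.178],"jaw":255},
  {"dp":[0,0,0],"dr":[0,0,-0.178],"jaw":255},
])

```text
time_s: 13.78
eef_pos: [0.4411, 0.3814, 0.1944]
ee_rot: [2.409, -0.0, -0.153]
force: [0.1, -0.6, -2.2]
finger_gap: 0.0218
```

Run:
```python
from h import *
s=read_state(); print(s['eef_pos'],s['ee_rot'],s['force'],s['torque'],s['qpos'])
d=snap('wrist','w14'); d=snap('top','t14')
from scipy.spatial.transform import Rotation as R
a=R.from_euler('xyz',s['ee_rot']);g=R.from_euler('xyz',[2.3571,-.0018,-.1503])
print((g*a.inv()).as_rotvec(), (np.array([.4411,.3847,.066])-s['eef_pos'])*1e3)
```

```text
[0.44112702 0.38137299 0.19440543] [ 2.40930295e+00 -1.15581321e-04 -1.53464847e-01] [ 0.1251011  -0.61393612 -2.22049783] [0.54237265 0.02630822 0.05062681] [ 0.84540913  0.2996583   1.41865966 -0.41648352  2.03389227  2.50011673]
[-0.05185679  0.00623361  0.00311413] [-2.70197684e-02  3.32700589e+00 -1.28405430e+02]
```

View pics/w14.png

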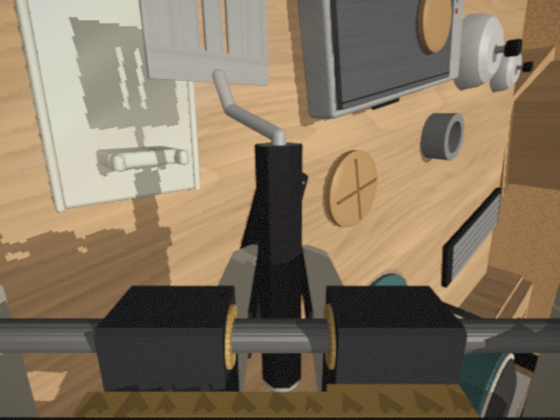

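View pics/t14.png

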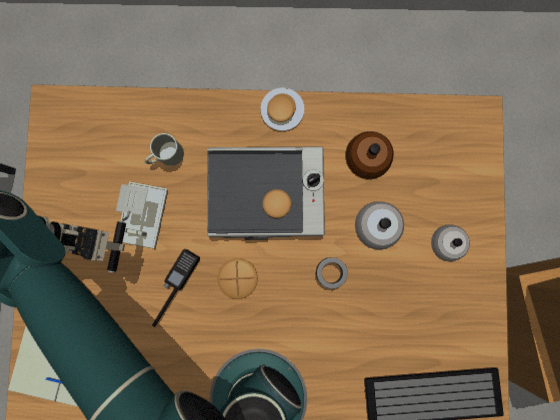

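Emit:
send_rows([
  {"dp":[0,2,-30],"dr":[-0.03,0.003,0.002],"jaw":255},
  {"dp":[0,3,-60],"dr":[-0.052,0.006,0.003],"jaw":255},
  {"dp":[0,3.3,-85],"dr":[-0.052,0.006,0.003],"jaw":255},
  {"dp":[0,3.3,-100],"dr":[-0.052,0.006,0.003],"jaw":255},
  {"dp":[0,3.3,-100],"dr":[-0.052,0.006,0.003],"jaw":255},
])

```text
time_s: 14.3
eef_pos: [0.4401, 0.3834, 0.0911]
ee_rot: [2.353, 0.003, -0.144]
force: [0.2, 0.4, -2.4]
finger_gap: 0.0217
```

Run:
```python
from h import *
s=read_state(); print(s['eef_pos'],s['ee_rot'],s['force'],s['torque'],s['qpos'])
d=snap('wrist','w15'); 
from scipy.spatial.transform import Rotation as R
a=R.from_euler('xyz',s['ee_rot']);g=R.from_euler('xyz',[2.3571,-.0018,-.1503])
print((g*a.inv()).as_rotvec(), (np.array([.4411,.3847,.066])-s['eef_pos'])*1e3)
```

```text
[0.44012764 0.38338884 0.09106453] [ 2.35269395  0.00294349 -0.1444921 ] [ 0.21066799  0.36023034 -2.3946637 ] [ 0.63541725 -0.02315837  0.00500254] [ 0.85795092  0.40866459  1.47561971 -0.41837908  1.93119727  2.56146234]
[ 0.00366164 -0.00533914 -0.0058104 ] [  0.97235989   1.31115877 -25.06453412]
```

View pics/w15.png

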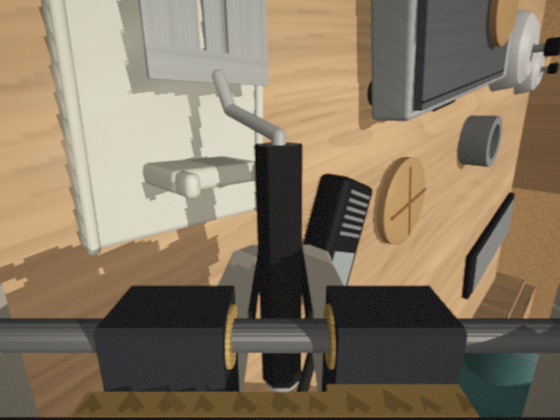

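Emit:
send_rows([
  {"dp":[1,1.3,-8],"dr":[0.003,-0.005,-0.006],"jaw":255},
  {"dp":[1,1.3,-16],"dr":[0.003,-0.005,-0.006],"jaw":255},
  {"dp":[1,1.3,-21],"dr":[0.003,-0.005,-0.006],"jaw":255},
  {"dp":[1,1.3,-24],"dr":[0.003,-0.005,-0.006],"jaw":255},
  {"dp":[1,1.3,-24],"dr":[0.003,-0.005,-0.006],"jaw":255},
])

```text
time_s: 14.77
eef_pos: [0.4422, 0.3851, 0.0692]
ee_rot: [2.359, -0.003, -0.153]
force: [-0.0, 0.3, -1.5]
finger_gap: 0.0216
```

Run:
```python
from h import *
s=read_state(); print(s['eef_pos'],s['ee_rot'],s['force'],s['torque'],s['qpos'])
d=snap('wrist','w16'); 
from scipy.spatial.transform import Rotation as R
a=R.from_euler('xyz',s['ee_rot']);g=R.from_euler('xyz',[2.3571,-.0018,-.1503])
print((g*a.inv()).as_rotvec(), (np.array([.4411,.3847,.066])-s['eef_pos'])*1e3)
```

```text
[0.44217687 0.38509208 0.06919436] [ 2.35863296 -0.00317314 -0.15322915] [-3.64340066e-04  3.28566226e-01 -1.46633004e+00] [ 0.56987506  0.05175939 -0.02259243] [ 0.85592705  0.43221004  1.4810621  -0.41040718  1.89988878  2.58421261]
[-0.00130774  0.00158911  0.00292534] [-1.07686677 -0.39208015 -3.19436077]
```

View pics/w16.png

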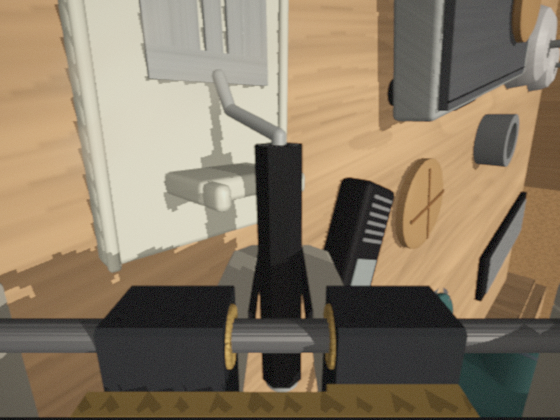

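Emit:
send_rows([
  {"dp":[-1,-0.3,-2],"dr":[0,0,0],"jaw":255},
  {"dp":[-1,-0.3,-3.2],"dr":[0,0,0],"jaw":255},
  {"dp":[-1,-0.3,-3.2],"dr":[0,0,0],"jaw":255},
])

```text
time_s: 15.07
eef_pos: [0.4412, 0.3849, 0.0664]
ee_rot: [2.359, -0.004, -0.153]
force: [-0.1, -0.1, -1.3]
finger_gap: 0.0215
```

Emit:
send_rows([
  {"dp":[0,0,0],"dr":[0,0,0],"jaw":190},
  {"dp":[0,0,0],"dr":[0,0,0],"jaw":130},
  {"dp":[0,0,0],"dr":[0,0,0],"jaw":100},
  {"dp":[0,0,0],"dr":[0,0,0],"jaw":100},
  {"dp":[0,0,0],"dr":[0,0,0],"jaw":100},
])

```text
time_s: 15.48
eef_pos: [0.4413, 0.385, 0.0666]
ee_rot: [2.359, -0.004, -0.153]
force: [-0.5, -0.3, -0.2]
finger_gap: 0.0457
```

Emit:
send_rows([
  {"dp":[1.6,10.5,10.6],"dr":[0,0,0],"jaw":100},
  {"dp":[4.2,28,28.3],"dr":[0,0,0],"jaw":100},
  {"dp":[7.4,49,49.5],"dr":[0,0,0],"jaw":100},
  {"dp":[10.6,70,70.7],"dr":[0,0,0],"jaw":100},
  {"dp":[10,65,100],"dr":[0,0,0],"jaw":100},
])

```text
time_s: 15.9
eef_pos: [0.451, 0.4524, 0.1654]
ee_rot: [2.358, -0.002, -0.152]
force: [-0.6, -1.2, -0.4]
finger_gap: 0.0562
```

Run:
```python
from h import *
s=read_state(); print(s['eef_pos'],s['ee_rot'],s['force'],s['finger_gap'],s['qpos'])
d=snap('wrist','w17');d=snap('top','t17')
cv2.imwrite('pics/t17c.png',cv2.resize(d['frame'][175:280,100:200,::-1],None,fx=5.5,fy=5.5,interpolation=cv2.INTER_CUBIC))
```

```text
[0.45097103 0.45239882 0.16544183] [ 2.35763783e+00 -2.02578395e-03 -1.51706786e-01] [-0.56205254 -1.21034163 -0.42387165] 0.056223959095422375 [ 0.90255564  0.47284137  1.26059411 -0.41325231  2.08346393  2.54856794]
```

View pics/w17.png

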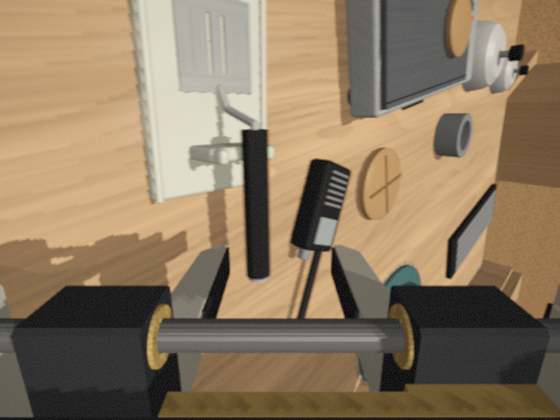

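View pics/t17c.png

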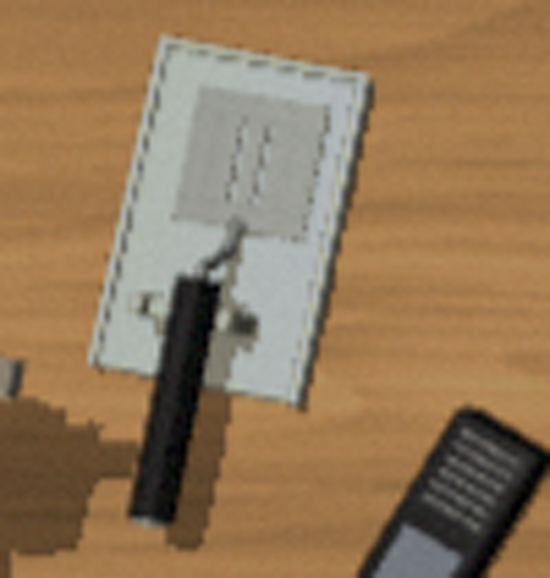

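Emit:
send_rows([
  {"dp":[8,-20,35],"dr":[0.12,-0.018,0],"jaw":60},
  {"dp":[16,-50,60],"dr":[0.24,-0.036,0],"jaw":60},
  {"dp":[24,-85,75],"dr":[0.36,-0.054,0],"jaw":60},
  {"dp":[32,-120,85],"dr":[0.48,-0.072,0],"jaw":60},
  {"dp":[40,-158,90],"dr":[0.6,-0.09,0],"jaw":60},
])

```text
time_s: 16.42
eef_pos: [0.4914, 0.2912, 0.2586]
ee_rot: [2.973, -0.005, -0.154]
force: [2.6, 0.2, -0.3]
finger_gap: 0.0713
```

Emit:
send_rows([
  {"dp":[8,-40,0],"dr":[0.09,-0.013,0],"jaw":60},
  {"dp":[16,-80,0],"dr":[0.175,-0.026,0],"jaw":60},
  {"dp":[24,-120,0],"dr":[0.175,-0.026,0],"jaw":60},
  {"dp":[30,-160,0],"dr":[0.175,-0.026,0],"jaw":60},
  {"dp":[34,-200,0],"dr":[0.175,-0.026,0],"jaw":60},
])

```text
time_s: 16.83
eef_pos: [0.5249, 0.0895, 0.2565]
ee_rot: [-3.14, 0.0, -0.155]
force: [0.5, 0.3, -0.3]
finger_gap: 0.0712
```

Emit:
send_rows([
  {"dp":[4,-40,0],"dr":[0,0,0.03],"jaw":60},
  {"dp":[4,-80,0],"dr":[0,0,0.06],"jaw":60},
  {"dp":[4,-120,0],"dr":[0,0,0.09],"jaw":60},
  {"dp":[4,-160,0],"dr":[0,0,0.12],"jaw":60},
  {"dp":[4,-200,0],"dr":[0,0,0.15],"jaw":60},
])

```text
time_s: 17.25
eef_pos: [0.5285, -0.1101, 0.2563]
ee_rot: [-3.141, 0.001, -0.003]
force: [1.0, 0.9, -0.2]
finger_gap: 0.0707
```

Run:
```python
from h import *
s=read_state(); print(s['eef_pos'],s['ee_rot'],s['force'],s['finger_gap'],s['qpos'])
d=load('t13'); c=world(d,195+410/5-.4,135+343/5-.4,.079); print('cake',c)
P=cloud(d);q=P[(np.hypot(*(P[...,:2]-c[:2]).transpose(2,0,1))<.06)&(P[...,2]>.074)&(d['frame'][...,0].astype(int)-d['frame'][...,2]>40)];print(q.mean(0),q.min(0),q.max(0))
d=snap('wrist','w18')
```

```text
[ 0.52854379 -0.11006847  0.25634379] [-3.14062469e+00  5.79755662e-04 -3.30918586e-03] [ 1.00643445  0.85176421 -0.17593315] 0.0707196466434335 [-2.52981728e-01 -1.84055640e-01  1.70411215e+00  7.95754485e-04
  1.62233708e+00  1.32116474e+00]
cake [ 0.57781529 -0.0409029   0.079     ]
[ 0.57831101 -0.03998345  0.07928306] [ 0.53743125 -0.08032656  0.07404564] [ 6.20478459e-01 -5.71422746e-04  8.57793179e-02]
```

View pics/w18.png

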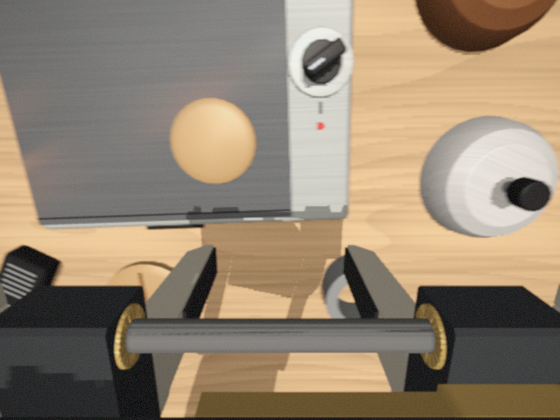

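Run:
```python
from h import *
d=load('w18'); cv2.imwrite('pics/w18c.png',cv2.resize(d['frame'][20:140,280:360,::-1],None,fx=7,fy=5*7/5,interpolation=cv2.INTER_CUBIC)[:560])
for p in [(308,72),(343,44),(325,58)]: print(world(d,*p,.097))
k=cloud(d); m=(k[...,2]>.085)&(np.hypot(k[...,0]-.527,k[...,1]+.354)<.04); print(k[m].mean(0),k[m].min(0),k[m].max(0),m.sum())
print(world(d,528,194,.095))
```

```text
[ 0.64176077 -0.13503179  0.097     ]
[ 0.66380981 -0.16438399  0.097     ]
[ 0.65291309 -0.14944504  0.097     ]
[ 0.529865   -0.35332573  0.09507079] [ 0.51314437 -0.3724176   0.08520546] [ 0.5443596  -0.34006902  0.09889809] 1016
[ 0.53086156 -0.35206269  0.095     ]
```

View pics/w18c.png

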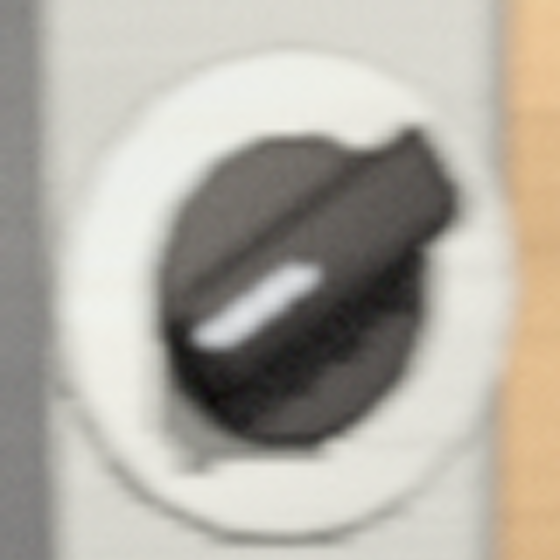

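Emit:
send_rows([
  {"dp":[0,-41,0],"dr":[0,0,0],"jaw":60},
  {"dp":[0,-82,0],"dr":[0,0,0],"jaw":60},
  {"dp":[0,-123,0],"dr":[0,0,0],"jaw":60},
  {"dp":[1,-164,-10],"dr":[0,0,0],"jaw":60},
  {"dp":[1,-204,-20],"dr":[0,0,0],"jaw":60},
])

```text
time_s: 17.72
eef_pos: [0.5298, -0.3141, 0.2366]
ee_rot: [-3.141, -0.0, -0.005]
force: [1.3, 0.6, 0.4]
finger_gap: 0.0711
```

Emit:
send_rows([
  {"dp":[0,-25,-25],"dr":[0,0,0],"jaw":60},
  {"dp":[0,-39,-55],"dr":[0,0,0],"jaw":60},
  {"dp":[0,-39,-85],"dr":[0,0,0],"jaw":60},
  {"dp":[0,-39,-95],"dr":[0,0,0],"jaw":60},
])

```text
time_s: 18.05
eef_pos: [0.5284, -0.3508, 0.1362]
ee_rot: [-3.137, 0.006, -0.006]
force: [0.2, 0.1, -0.8]
finger_gap: 0.0709
```

Run:
```python
from h import *
s=read_state(); print(s['eef_pos'],s['ee_rot'],s['force'],s['finger_gap'],s['qpos'])
d=snap('wrist','w19')
k=cloud(d); m=(k[...,2]>.08)&(k[...,2]<.105)&(np.hypot(k[...,0]-.53,k[...,1]+.354)<.025); print(k[m].mean(0),k[m].min(0),k[m].max(0),m.sum())
```

```text
[ 0.52844734 -0.35083393  0.13623068] [-3.13713862  0.00566626 -0.00616122] [ 0.16963027  0.10634619 -0.80301168] 0.07090115314781531 [-6.26442091e-01  7.74661117e-02  1.64858830e+00  3.34422422e-04
  1.42273792e+00  9.50477554e-01]
[ 0.53146036 -0.35703641  0.09528383] [ 0.5136633  -0.37245384  0.08005396] [ 0.54471851 -0.34143163  0.0992945 ] 2141
```

View pics/w19.png

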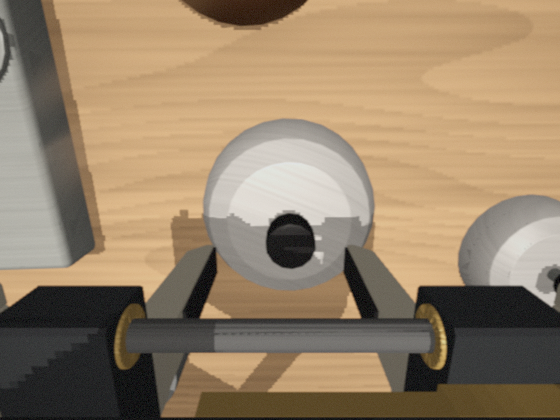

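Emit:
send_rows([
  {"dp":[0,-4,-20],"dr":[0,0,0],"jaw":60},
  {"dp":[0,-4,-40],"dr":[0,0,0],"jaw":60},
  {"dp":[0,-4,-49],"dr":[0,0,0],"jaw":60},
  {"dp":[0,-4,-49],"dr":[0,0,0],"jaw":255},
  {"dp":[0,-4,-49],"dr":[0,0,0],"jaw":255},
])

```text
time_s: 18.52
eef_pos: [0.5306, -0.3547, 0.0938]
ee_rot: [-3.141, 0.0, -0.004]
force: [0.2, 0.3, -0.3]
finger_gap: 0.0624
```

Emit:
send_rows([
  {"dp":[0,0,0],"dr":[0,0,0],"jaw":255},
  {"dp":[0,0,0],"dr":[0,0,0],"jaw":255},
  {"dp":[0,0,0],"dr":[0,0,0],"jaw":255},
  {"dp":[0,0,0],"dr":[0,0,0],"jaw":255},
])

```text
time_s: 18.85
eef_pos: [0.5305, -0.3551, 0.0932]
ee_rot: [-3.141, 0.0, -0.004]
force: [0.1, -5.3, 3.1]
finger_gap: 0.0353
```

Run:
```python
from h import *
s=read_state(); print(s['eef_pos'],s['ee_rot'],s['force'],s['finger_gap'])
d=snap('wrist','w20')
```

```text
[ 0.53045586 -0.35506806  0.09322424] [-3.14113015e+00  1.07544176e-04 -4.42400183e-03] [ 0.13121628 -5.32765285  3.05701711] 0.03534573569237239
```

View pics/w20.png

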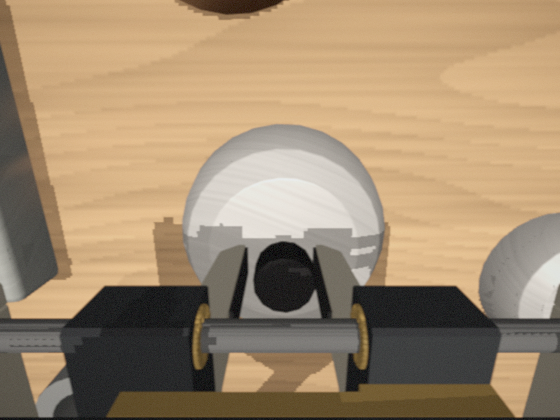

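Emit:
send_rows([
  {"dp":[0,-1,0],"dr":[0,0,0],"jaw":255},
  {"dp":[0,-1,0],"dr":[0,0,0],"jaw":255},
  {"dp":[0,-1,0],"dr":[0,0,0],"jaw":255},
])

```text
time_s: 19.15
eef_pos: [0.5305, -0.3557, 0.0932]
ee_rot: [-3.14, 0.0, -0.004]
force: [-0.7, 4.0, 5.7]
finger_gap: 0.031
```

Emit:
send_rows([
  {"dp":[0,0,8],"dr":[0,0,0],"jaw":255},
  {"dp":[0,0,25],"dr":[0,0,0],"jaw":255},
  {"dp":[0,0,50],"dr":[0,0,0],"jaw":255},
  {"dp":[0,0,80],"dr":[0,0,0],"jaw":255},
  {"dp":[0,0,110],"dr":[0,0,0],"jaw":255},
])

```text
time_s: 19.57
eef_pos: [0.5298, -0.3557, 0.2035]
ee_rot: [-3.14, 0.002, -0.005]
force: [0.2, -0.6, -2.2]
finger_gap: 0.0312
```

Run:
```python
from h import *
s=read_state(); print(s['eef_pos'],s['ee_rot'],s['force'],s['finger_gap'])
d=snap('wrist','w21')
d=snap('side','s21'); cv2.imwrite('pics/s21c.png',cv2.resize(d['frame'][80:280,220:400,::-1],None,fx=3,fy=3))
```

```text
[ 0.52982885 -0.35573197  0.20354962] [-3.13981363e+00  1.90858102e-03 -4.55618679e-03] [ 0.18483162 -0.55819384 -2.21588588] 0.031171748419946098
```

View pics/w21.png

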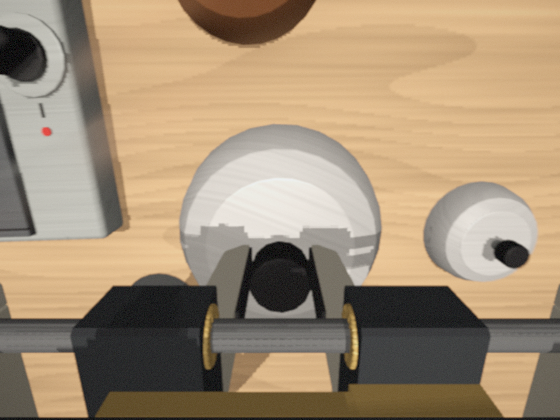

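View pics/s21c.png

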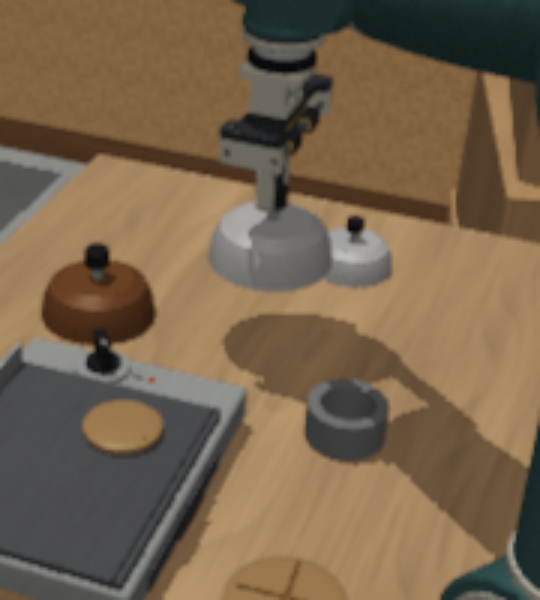

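Emit:
send_rows([
  {"dp":[3,0,20],"dr":[0,0,0],"jaw":255},
  {"dp":[10,30,30],"dr":[0,0,0],"jaw":255},
  {"dp":[18,65,30],"dr":[0,0,0],"jaw":255},
  {"dp":[25,100,30],"dr":[0,0,0],"jaw":255},
  {"dp":[32,135,30],"dr":[0,0,0],"jaw":255},
])

```text
time_s: 20.08
eef_pos: [0.562, -0.2196, 0.232]
ee_rot: [-3.14, 0.002, -0.005]
force: [0.6, 0.8, -2.5]
finger_gap: 0.0313
```

Emit:
send_rows([
  {"dp":[6,35,0],"dr":[0,0,0],"jaw":255},
  {"dp":[12,70,0],"dr":[0,0,0],"jaw":255},
  {"dp":[18,105,0],"dr":[0,0,0],"jaw":255},
  {"dp":[18,140,0],"dr":[0,0,0],"jaw":255},
  {"dp":[18,170,0],"dr":[0,0,0],"jaw":255},
])

```text
time_s: 20.5
eef_pos: [0.5799, -0.0488, 0.2318]
ee_rot: [-3.14, 0.002, -0.004]
force: [0.0, -1.5, -2.5]
finger_gap: 0.0312
```

Emit:
send_rows([
  {"dp":[0,10,0],"dr":[0,0,0],"jaw":255},
  {"dp":[0,15,0],"dr":[0,0,0],"jaw":255},
  {"dp":[0,15,0],"dr":[0,0,0],"jaw":255},
])

```text
time_s: 20.75
eef_pos: [0.5802, -0.0355, 0.2322]
ee_rot: [-3.141, 0.001, -0.003]
force: [-0.1, -1.5, -2.0]
finger_gap: 0.0311
```

Run:
```python
from h import *
s=read_state(); print(s['eef_pos'],s['ee_rot'],s['force'],s['finger_gap'])
d=snap('side','s22'); cv2.imwrite('pics/s22c.png',cv2.resize(d['frame'][100:290,170:330,::-1],None,fx=3,fy=3))
```

```text
[ 0.5801576  -0.03553968  0.23217791] [-3.14062772e+00  1.30712309e-03 -3.36443180e-03] [-0.06952302 -1.504606   -2.04382038] 0.031133024079893733
```

View pics/s22c.png

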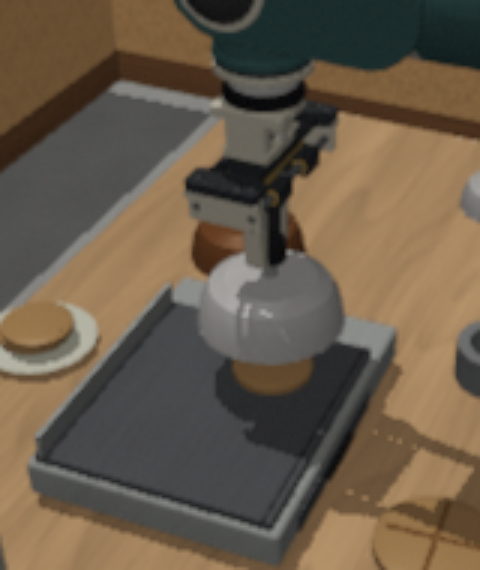

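Lower from 0.232 to about 0.160 and feel for contact.

Emit:
send_rows([
  {"dp":[0,0,-25],"dr":[0,0,0],"jaw":255},
  {"dp":[0,0,-50],"dr":[0,0,0],"jaw":255},
  {"dp":[0,0,-65],"dr":[0,0,0],"jaw":255},
  {"dp":[0,0,-70],"dr":[0,0,0],"jaw":255},
  {"dp":[0,0,-70],"dr":[0,0,0],"jaw":255},
])

```text
time_s: 21.22
eef_pos: [0.5798, -0.0367, 0.1613]
ee_rot: [-3.14, 0.003, -0.005]
force: [1.1, 0.3, -1.9]
finger_gap: 0.0314
```

Emit:
send_rows([
  {"dp":[0,0,-1.5],"dr":[0,0,0],"jaw":255},
  {"dp":[0,0,-3],"dr":[0,0,0],"jaw":255},
  {"dp":[0,0,-3],"dr":[0,0,0],"jaw":255},
])

```text
time_s: 21.47
eef_pos: [0.5806, -0.0361, 0.1604]
ee_rot: [-3.141, -0.0, -0.005]
force: [-0.4, 0.5, -1.9]
finger_gap: 0.0314
```

Emit:
send_rows([
  {"dp":[0,0,-1],"dr":[0,0,0],"jaw":255},
  {"dp":[0,0,-1.5],"dr":[0,0,0],"jaw":255},
  {"dp":[0,0,-1.5],"dr":[0,0,0],"jaw":255},
])

```text
time_s: 21.72
eef_pos: [0.5804, -0.0359, 0.1583]
ee_rot: [-3.141, 0.0, -0.004]
force: [0.0, 0.3, -1.0]
finger_gap: 0.0312
```

Emit:
send_rows([
  {"dp":[0,0,-1],"dr":[0,0,0],"jaw":255},
  {"dp":[0,0,-1],"dr":[0,0,0],"jaw":255},
])

```text
time_s: 21.88
eef_pos: [0.5805, -0.0358, 0.1582]
ee_rot: [-3.141, -0.0, -0.004]
force: [-3.5, 1.1, 8.0]
finger_gap: 0.0314
```

Emit:
send_rows([
  {"dp":[0,0,0.8],"dr":[0,0,0],"jaw":255},
  {"dp":[0,0,0.8],"dr":[0,0,0],"jaw":150},
  {"dp":[0,0,0.8],"dr":[0,0,0],"jaw":100},
  {"dp":[0,0,0.8],"dr":[0,0,0],"jaw":100},
  {"dp":[0,0,0.8],"dr":[0,0,0],"jaw":100},
])

```text
time_s: 22.3
eef_pos: [0.5802, -0.036, 0.1577]
ee_rot: [-3.141, 0.001, -0.004]
force: [0.5, 0.8, -1.1]
finger_gap: 0.0534
```

Emit:
send_rows([
  {"dp":[0,0,10],"dr":[0,0,0],"jaw":100},
  {"dp":[0,0,40],"dr":[0,0,0],"jaw":100},
  {"dp":[0,0,75],"dr":[0,0,0],"jaw":100},
  {"dp":[0,-20,85],"dr":[0,0,0],"jaw":100},
  {"dp":[10,-50,85],"dr":[0,0,0],"jaw":100},
])

```text
time_s: 22.72
eef_pos: [0.5907, -0.0851, 0.2482]
ee_rot: [-3.141, -0.005, -0.002]
force: [0.4, -0.6, -0.1]
finger_gap: 0.0565
```

Run:
```python
from h import *
s=read_state(); print(s['eef_pos'],s['ee_rot'],s['force'],s['finger_gap'],s['qpos'])
d=snap('side','s23'); cv2.imwrite('pics/s23c.png',cv2.resize(d['frame'][100:290,170:330,::-1],None,fx=3,fy=3))
d=snap('wrist','w23')
```

```text
[ 0.59066141 -0.08510603  0.24821891] [-3.14128485e+00 -5.32533693e-03 -1.89447725e-03] [ 0.36875586 -0.58992426 -0.06822443] 0.05649840995067201 [-1.86453053e-01 -5.98772193e-02  1.60412357e+00  1.28012629e-03
  1.59216787e+00  1.38626760e+00]
```

View pics/s23c.png

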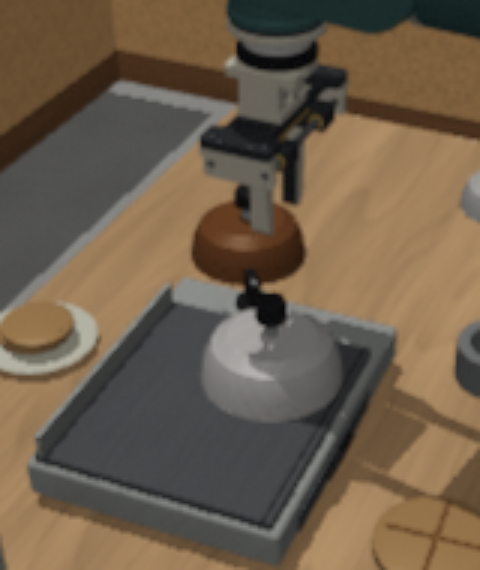

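View pics/w23.png

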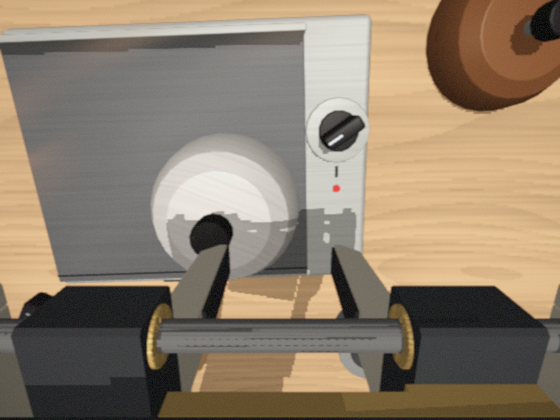

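Run:
```python
from h import *
d=load('w23'); x0,y0=295,85
cv2.imwrite('pics/w23c.png',cv2.resize(d['frame'][y0:y0+90,x0:x0+85,::-1],None,fx=7,fy=7,interpolation=cv2.INTER_CUBIC)[:600])
```

```text
(no output)
```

View pics/w23c.png

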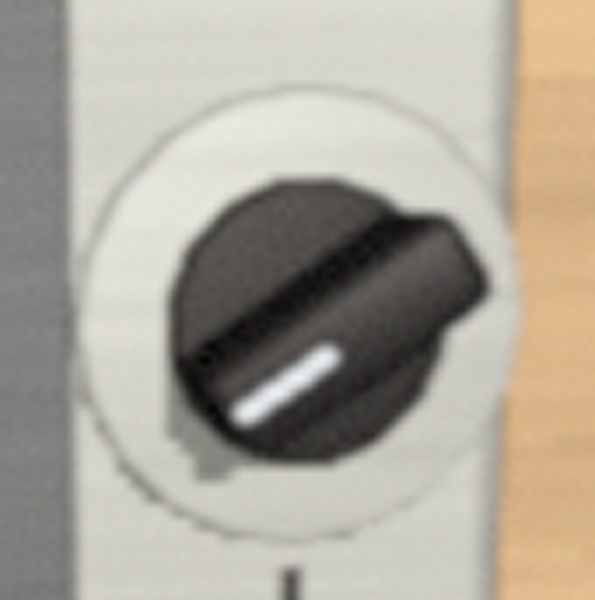

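Run:
```python
from h import *
d=load('w23'); x0,y0=295,85
w=lambda p,z: world(d,x0+p[0]/7-.43,y0+p[1]/7-.43,z)
a,b=w((215,395),.099),w((468,250),.099); v=a-b; print(a,b,(a+b)/2,np.linalg.norm(v),'ang',np.arctan2(v[1],-v[0]))
a,b=w((240,415),.099),w((335,353),.099);v=a-b;print('ptr ang',np.arctan2(v[1],-v[0]))
print('disc',w((297,313),.058), 'skirt', w((305,320),.067))
```

```text
[ 0.64729468 -0.13116952  0.099     ] [ 0.66491441 -0.16205023  0.099     ] [ 0.65610454 -0.14660988  0.099     ] 0.035553798554024844 ang 1.0522946851238502
ptr ang 0.9907701709568599
disc [ 0.65515572 -0.14812747  0.058     ] skirt [ 0.65468721 -0.14774292  0.067     ]
```

Emit:
send_rows([
  {"dp":[13,-12,0],"dr":[0,0,-0.12],"jaw":120},
  {"dp":[26,-25,0],"dr":[0,0,-0.24],"jaw":120},
  {"dp":[39,-37,0],"dr":[0,0,-0.36],"jaw":120},
  {"dp":[52,-50,0],"dr":[0,0,-0.48],"jaw":120},
  {"dp":[64,-62,0],"dr":[0,0,-0.6],"jaw":120},
])

```text
time_s: 23.23
eef_pos: [0.6548, -0.1482, 0.2431]
ee_rot: [-3.14, 0.001, -0.61]
force: [0.7, -0.0, -0.3]
finger_gap: 0.0493
```

Emit:
send_rows([
  {"dp":[0,0,-20],"dr":[0,0,-0.12],"jaw":120},
  {"dp":[0,0,-50],"dr":[0,0,-0.24],"jaw":120},
  {"dp":[0,0,-80],"dr":[0,0,-0.36],"jaw":120},
  {"dp":[0,0,-100],"dr":[0,0,-0.4],"jaw":120},
  {"dp":[0,0,-110],"dr":[0,0,-0.4],"jaw":120},
])

```text
time_s: 23.65
eef_pos: [0.6532, -0.1473, 0.1298]
ee_rot: [3.14, 0.004, -1.007]
force: [-0.4, 0.5, 0.3]
finger_gap: 0.0493
```

Run:
```python
from h import *
s=read_state(); print(s['eef_pos'],s['ee_rot'],s['force'],s['finger_gap'],s['qpos'])
d=snap('wrist','w24')
```

```text
[ 0.65319351 -0.14733027  0.12975321] [ 3.14018141  0.00374433 -1.00660252] [-0.42836514  0.45144285  0.2629085 ] 0.04932277439481167 [-2.60570310e-01  1.54208196e-01  1.57584019e+00  1.52337857e-03
  1.41525210e+00  2.31658711e+00]
```

View pics/w24.png

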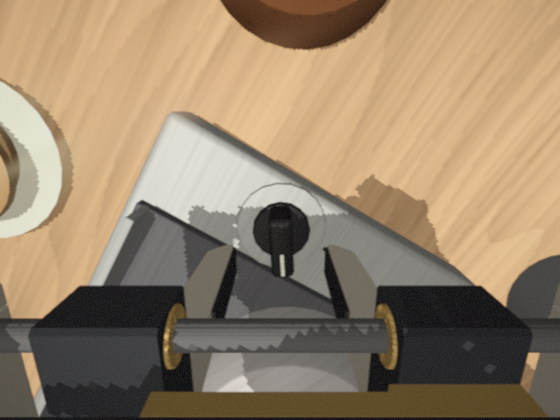

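Emit:
send_rows([
  {"dp":[0,0,-15],"dr":[0,0,0],"jaw":120},
  {"dp":[0,0,-30],"dr":[0,0,0],"jaw":120},
  {"dp":[0,0,-38],"dr":[0,0,0],"jaw":120},
  {"dp":[0,0,-38],"dr":[0,0,0],"jaw":120},
  {"dp":[0,0,-38],"dr":[0,0,0],"jaw":200},
])

```text
time_s: 24.12
eef_pos: [0.6542, -0.1479, 0.0947]
ee_rot: [-3.141, 0.001, -1.004]
force: [-0.3, 0.2, -0.4]
finger_gap: 0.0456
```

Emit:
send_rows([
  {"dp":[0,0,0],"dr":[0,0,0],"jaw":255},
  {"dp":[0,0,0],"dr":[0,0,0],"jaw":255},
  {"dp":[0,0,0],"dr":[0,0,0],"jaw":255},
  {"dp":[0,0,0],"dr":[0,0,0],"jaw":255},
  {"dp":[0,0,0],"dr":[0,0,0],"jaw":255},
])

```text
time_s: 24.53
eef_pos: [0.6537, -0.1483, 0.0951]
ee_rot: [3.141, 0.001, -1.004]
force: [-28.0, -9.4, 16.2]
finger_gap: 0.0141
```

Emit:
send_rows([
  {"dp":[-1,-0.5,0],"dr":[0,0,0],"jaw":255},
  {"dp":[-1,-0.5,0],"dr":[0,0,0],"jaw":255},
])

```text
time_s: 24.7
eef_pos: [0.6532, -0.1485, 0.0952]
ee_rot: [-3.14, 0.001, -1.004]
force: [-3.9, -1.0, 3.8]
finger_gap: 0.0138
```

Emit:
send_rows([
  {"dp":[0,0,0],"dr":[0,0,0.08],"jaw":255},
  {"dp":[0,0,0],"dr":[0,0,0.16],"jaw":255},
  {"dp":[0,0,0],"dr":[0,0,0.24],"jaw":255},
  {"dp":[0,0,0],"dr":[0,0,0.32],"jaw":255},
  {"dp":[0,0,0],"dr":[0,0,0.4],"jaw":255},
])

```text
time_s: 25.12
eef_pos: [0.6533, -0.1484, 0.0952]
ee_rot: [-3.14, 0.001, -0.601]
force: [-1.2, 0.7, 4.7]
finger_gap: 0.0138
```

Emit:
send_rows([
  {"dp":[0,0,0],"dr":[0,0,0.08],"jaw":255},
  {"dp":[0,0,0],"dr":[0,0,0.16],"jaw":255},
  {"dp":[0,0,0],"dr":[0,0,0.24],"jaw":255},
  {"dp":[0,0,0],"dr":[0,0,0.32],"jaw":255},
])

```text
time_s: 25.45
eef_pos: [0.6534, -0.1482, 0.0952]
ee_rot: [-3.14, 0.0, -0.28]
force: [-2.0, 3.0, 4.3]
finger_gap: 0.0139
```

Going well; about 0.31 rad left to yaw +0.03, in smaller steps with the torque watched.

Emit:
send_rows([
  {"dp":[0,0,0],"dr":[0,0,0.08],"jaw":255},
  {"dp":[0,0,0],"dr":[0,0,0.16],"jaw":255},
  {"dp":[0,0,0],"dr":[0,0,0.22],"jaw":255},
  {"dp":[0,0,0],"dr":[0,0,0.26],"jaw":255},
])

```text
time_s: 25.78
eef_pos: [0.6534, -0.1481, 0.0952]
ee_rot: [-3.14, 0.0, -0.021]
force: [-0.7, 3.0, 2.8]
finger_gap: 0.0135
```

Run:
```python
from h import *
s=read_state(); print(s['eef_pos'],s['ee_rot'],s['force'],s['torque'],s['finger_gap'])
```

```text
[ 0.65343004 -0.14808651  0.09519685] [-3.13999615e+00  3.58083877e-04 -2.08364128e-02] [-0.68065064  3.02244205  2.81022084] [ 0.60992249  0.32578048 -0.00540978] 0.013512552225676861
```

Emit:
send_rows([
  {"dp":[0,0,0],"dr":[0,0,0.02],"jaw":255},
  {"dp":[0,0,0],"dr":[0,0,0.04],"jaw":255},
  {"dp":[0,0,0],"dr":[0,0,0.05],"jaw":255},
])

```text
time_s: 26.03
eef_pos: [0.6534, -0.1481, 0.0952]
ee_rot: [-3.14, 0.0, 0.026]
force: [-2.4, 4.1, 5.8]
finger_gap: 0.0135
```

Run:
```python
from h import *
s=read_state(); print(s['eef_pos'],s['ee_rot'],s['force'],s['torque'],s['finger_gap'])
```

```text
[ 0.65344108 -0.14808274  0.09519504] [-3.13998851e+00  3.07955029e-04  2.62220154e-02] [-2.3584187   4.05664822  5.80632324] [ 0.84945722  0.32475532 -0.10452447] 0.013453296828532881
```

Emit:
send_rows([
  {"dp":[0,0,0],"dr":[0,0,0.015],"jaw":255},
  {"dp":[0,0,0],"dr":[0,0,0.015],"jaw":255},
])

```text
time_s: 26.2
eef_pos: [0.6534, -0.1481, 0.0952]
ee_rot: [-3.14, 0.0, 0.041]
force: [-1.9, 4.3, 5.8]
finger_gap: 0.0141
```

Run:
```python
from h import *
s=read_state(); print(s['eef_pos'],s['ee_rot'],s['force'],s['torque'],s['finger_gap'])
```

```text
[ 0.65340969 -0.14809931  0.09518902] [-3.13999547e+00  3.35049391e-04  4.07574407e-02] [-1.93354321  4.26466029  5.77187624] [ 0.79145501  0.34926654 -0.44236269] 0.014100504027923793
```

Emit:
send_rows([
  {"dp":[0,0,0],"dr":[0,0,0],"jaw":180},
  {"dp":[0,0,0],"dr":[0,0,0],"jaw":140},
  {"dp":[0,0,0],"dr":[0,0,0],"jaw":120},
  {"dp":[0,0,0],"dr":[0,0,0],"jaw":120},
])

```text
time_s: 26.53
eef_pos: [0.6532, -0.1485, 0.0945]
ee_rot: [-3.141, 0.001, 0.04]
force: [0.5, -0.2, 0.1]
finger_gap: 0.0358
```

Emit:
send_rows([
  {"dp":[0,0,15],"dr":[0,0,0],"jaw":120},
  {"dp":[0,0,50],"dr":[0,0,0],"jaw":120},
  {"dp":[0,0,90],"dr":[0,0,0],"jaw":120},
  {"dp":[0,0,130],"dr":[0,0,0],"jaw":120},
  {"dp":[-20,-20,150],"dr":[0,0,0],"jaw":120},
])

```text
time_s: 26.95
eef_pos: [0.6353, -0.1667, 0.2511]
ee_rot: [-3.142, -0.005, 0.043]
force: [0.5, -1.1, 0.7]
finger_gap: 0.0494
```

Emit:
send_rows([
  {"dp":[-25,-30,0],"dr":[0,0,0],"jaw":120},
  {"dp":[-50,-60,0],"dr":[0,0,0],"jaw":120},
  {"dp":[-75,-90,0],"dr":[0,0,0],"jaw":120},
  {"dp":[-100,-120,0],"dr":[0,0,0],"jaw":120},
  {"dp":[-110,-150,0],"dr":[0,0,0],"jaw":120},
])

```text
time_s: 27.37
eef_pos: [0.5208, -0.3197, 0.2468]
ee_rot: [3.141, -0.0, 0.04]
force: [0.1, 0.4, -0.4]
finger_gap: 0.0495
```

Run:
```python
from h import *
s=read_state(); print(s['eef_pos'],s['ee_rot'],s['force'],s['finger_gap'])
snap('top','t25');d=snap('side','s25');cv2.imwrite('pics/s25c.png',cv2.resize(d['frame'][150:300,160:330,::-1],None,fx=4,fy=4,interpolation=cv2.INTER_CUBIC))
d=load('t25');cv2.imwrite('pics/t25c.png',cv2.resize(d['frame'][135:255,195:335,::-1],None,fx=5,fy=5,interpolation=cv2.INTER_CUBIC))
P=cloud(d)
m=(P[...,2]>.138)&(P[...,2]<.175)&(np.hypot(P[...,0]-.58,P[...,1]+.036)<.03);q=P[m];print('knob',(q.min(0)+q.max(0))/2,q.mean(0),q.max(0))
m=(P[...,2]>.072)&(P[...,2]<.175)&(np.hypot(P[...,0]-.58,P[...,1]+.036)<.1)&(P[...,1]>-.118);q=P[m];print('dome',(np.percentile(q,1,0)+np.percentile(q,99,0))/2)
```

```text
[ 0.52076354 -0.3196645   0.24676873] [ 3.14143541e+00 -1.42168348e-04  4.00601745e-02] [ 0.07395116  0.41289628 -0.41408802] 0.049451920791994515
knob [ 0.576383   -0.03376687  0.15498677] [ 0.5760304  -0.03440604  0.1621682 ] [ 0.59088769 -0.01857656  0.16761275]
dome [ 0.57487226 -0.03486813  0.1198247 ]
```

View pics/t25.png

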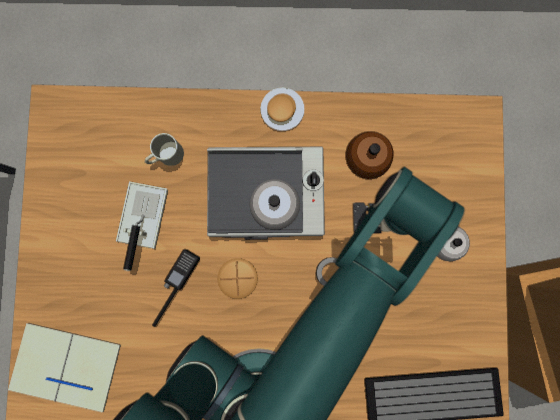

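View pics/t25c.png

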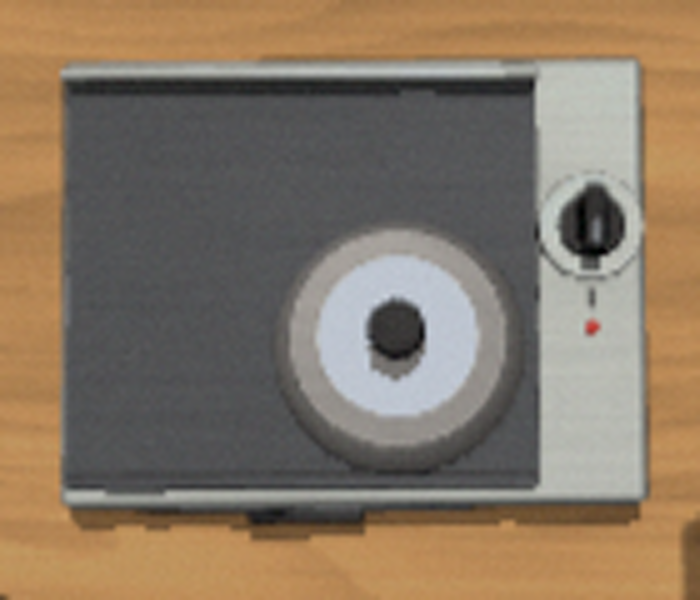

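View pics/s25c.png

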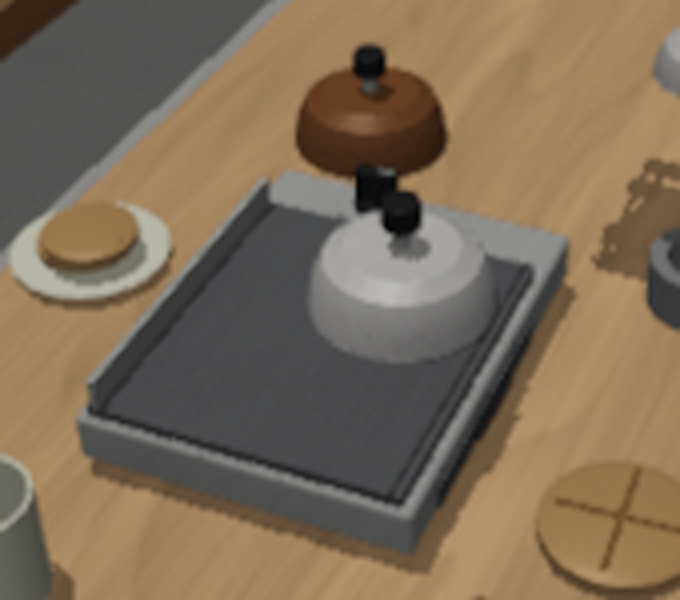

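```bash
python3 -c "
import cell; print(cell.close_job())"
```

```text
the job is handed in; nothing more can be done
None
```

The whole job was done on the single attempt and handed in at about 27.5 s of the 72 s allowed. No verdict came back, so what follows rests on my own checks.

- **Oatcake:** I pushed it against the guard with the turner and scooped it. I then drew it back and rolled the blade about its right edge, so the oatcake tipped over. The last pictures before the dome went on show the plain face up, lying flat on the plate. The gripper stayed clear of it throughout.
- **Turner:** it is back on its rest and released. The top picture shows the blade about 3 mm from where it started.
- **Dome:** the larger aluminium dome was set down until the rim touched the plate. It looks level, and its knob measures about 7 mm from the oatcake's centre as measured before it was covered.
- **Dial:** turned counter-clockwise until it met its stop. In the last picture its pointer lines up with the off mark.
- **Mug, radio and tape:** they look undisturbed. The arm partly hides the tape in the last top picture, but nothing came near it.

No check failed. The only disagreement was in the final top camera depth. It put the top of the dome's knob at about 0.168 m, against the expected 0.162 m. I put that down to depth noise, since the rim contact was felt at the right height.

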